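Shim a sample puck level, close the gauge drawer and lock the depth probe on it

ROBOT

A 6-joint arm with a two-finger parallel gripper is mounted at the origin on a cart in front of the work surface, level with it; the furniture and walls round the work are solid. World frame = base frame: x ahead of the robot, y to its left, z up, the work surface at z = 0. Lengths are in m, angles in rad, forces in N, time in s.
With the tool pointing down it reaches from about 0.15 to 0.775 m from the base axis. Payload 6.1 kg.
Tool frame: the origin (TCP) lies on the mounting face of the last link; the fingertips stand 173 mm ahead of it and the grasp point (between the pads) lies 155 mm ahead of it; x points along the fingers, y is the direction in which the jaws open and shut, and the axes are right-handed (so a half turn about x gives the same grasp; the last joint's range is limited). The gripper opens to 85 mm and grips with 20 to 120 N. Pads are 22 mm wide; open, the fingers measure 114 mm over their backs; the gripper's body (76 mm by 85 mm) begins 54 mm behind the grasp point. The pads swing forward as they close: fully open they stand 13 mm farther back than shut.
Start: joints at [1.263, 0.126, -0.04, 1.405, 0, 1.571], TCP at [0.159, 0.5, 0.405] pointing down, gripper open.
Joint ranges: [-2.72, 2.72], [-0.95, 1.95], [-1.27, 1.35], [-1.78, 2.02], [-1.46, 1.47], [-3.14, 3.14]. Speed limits (rad/s): [2.39, 2.39, 3.01, 3.14, 3.14, 3.14].

INTERFACE

Orientations are given as a 3x3 rotation matrix whose columns are the frame's x, y, z axes.
In Python, from plant import sense, vision, manip gives the robot as it stands. The module is installed in compiled form; this text tells all that it offers.
- The arm moves only by the shell command python3 -m handwheel 'ROWS' [OPENING] [FORCE]. ROWS is text: rows parted by semicolons, each of 6 numbers parted by spaces: the shift along the tool's x, y, z in mm, then the turn, a rotation vector about the tool's x, y, z in rad. A call has 1 to 12 rows; each row shifts and turns the pose as measured when the row begins, along the tool's axes as they then stand; what a row does not reach is not made up. A row lasts 1/8 s, in which the tool goes at most 62.5 mm and 10.7 degrees, less where a joint would pass 70% of its speed; a pose out of reach is approached as far as the arm can. A call is refused whole if a number of a shift passes 62.5 or a number of a turn 0.188, either way. A call with a gripper value outside its range is refused whole. OPENING is the closure, from 0 (fully open) to 1 (shut), set as the call begins (- or left out, the last holds). The fingers move at their own pace and stop on an object; FORCE is the grip in N (left out, the last holds). Time passes only in rows, so rows that do not move let the fingers close. It gives the time, the measured TCP pose, the force and the opening at its end, in the units of the state.
- sense(): the state, without advancing time (a new reading comes with each control period).
- vision.snapshot(name): name is "scene" or "top" or "wrist"; returns the picture (480x640x3 uint8, red, green, blue); there is no depth.
- vision.get_calibration(name): a dict with "intrinsics" (3x3 intrinsics, pixels), "k1" (the pictures are not rectified: a ray, as slopes to the right and down, at radius r is drawn at 1 + k1 r^2 times it, then the intrinsics apply), "rvec" (rotation vector, rad) and "tvec" (3), from world to camera coordinates, as OpenCV has them. Camera axes: x right, y down, z forward; pixel columns grow to the right and rows downward; lengths in m; the calibration is good to about 2 mm. A picture is of the moment at which its call begins: read the wrist's pose just before it. get_calibration takes no time and is no camera call; for the wrist camera it gives the pose at the moment of the call.
- manip.close_job(): hands the job in, once; it reports no verdict.
The state is a dict: "t": time; "qpos": joint angles; "qvel": joint speeds; "joint_torque": joint torques, N m; "tcp_pos": TCP position; "tool_rot": TCP orientation; "contact_force": force on the tool from outside, world axes, zero at the start; "wrist_torque": the same for the moment, N m; "width": finger opening in m.
Only numpy, scipy, OpenCV 4.12 (cv2) and the standard library are available. Lean on these libraries where they do the work, as an engineer would, in place of code of your own. Each camera call takes 0.05 s, during which the arm holds its last target.

TASK

Stack a combination of the spacer plates lengthways between the two end rails of the open gauge drawer, and put the sample puck centred on top, so that the puck's top is level with the tops of the rails; then push the drawer fully home without disturbing the stack, lower the depth probe gently until it touches the puck, and with the probe left touching swing the red lock lever all the way over. Put every spacer plate you did not use into the grey kit tray, and leave the petri dishes and the ring clamp alone.

Things in the scene. Friction and masses are not known exactly. Their poses are not given: they have to be found in the camera images.
- gauge_stand: grey depth-gauge stand, fixed to the bench: base 345 x 120 x 18 mm, a column at its far end (60 to 116 mm behind the origin, top at z 168 mm) and an arm that overhangs toward the robot, underside z 125 mm, top z 161 mm, front edge 31 mm on the robot's side of the origin. Origin: on the bench straight below the probe rod; x points away from the robot (the drawer opens toward -x), z up
- drawer (a joint): the sliding drawer of the stand, m: 0 = fully home, its nest straight under the probe; 0.14 to 0.15 (start) = open toward the robot. Stop at 0; about 2.5 N of friction, stays where it is left
- nest_floor (a point): centre of the drawer's floor, on which plates are stacked (z 31 mm; moves with the drawer, axes as the stand's). Floor 124 x 100 mm, open at both sides (+-y). Between its two upright end rails (in x, facing faces 86 mm apart, rails 16 mm thick, 70 mm wide in y) the 80 mm long plates lie lengthways, long side along x
- nest_rim (a point): point midway between the tops of the two end rails, 48 mm above nest_floor: the level that the puck's top must reach
- push_pad (a point): centre of the red pad on the robot's side of the drawer's front rail (13 mm below the rail's top); push here away from the robot
- probe (a joint): vertical probe rod sliding through the arm, m: 0 = fully up, grows downward to at most 0.060 (start 0 to 0.012). Friction of about 3.5 N carries its weight, so it stays where it is left
- probe_tip (a point): lower end of the probe rod (5 mm wide pin)
- probe_knob (a point): top centre of the black knob with a yellow band on the probe rod: 30 mm diameter, 28 mm high, this point is its top face; grip or push down here
- lock_lever (a joint): red lock lever on the arm, on the probe's -y side, rad: 0 = unlocked (start 0 to 0.15), 1.22 = locked at its stop. It swings level about a vertical pivot, counter-clockwise from above, so its outer end moves away from the robot; about 1.2 N at the end, stays where it is left
- lever_knob (a point): top centre of the upright 16 mm thick, 42 mm high round handle at the lever's outer end, 62 mm from the pivot, which stands at x 0, y -50 mm in the stand's axes; the handle's foot is 42 mm below this point
- kit_tray: loose grey open tray 194 x 112 x 22 mm, floor and walls 4 mm thick (inside 186 x 104 mm); origin: centre of its underside, x along its length. Two plates fit end to end, and more on top of them
- petri_dish: petri dish with a dried sample, 92 x 92 x 15 mm, bystander
- kf_clamp: aluminium ring clamp with red wing nut lying flat, 57 x 88 x 17 mm, bystander
- plate_8: brass-yellow spacer plate 80 x 46 mm, 8 mm thick, with two dark screw heads on top; origin: centre of its underside, x along the 80 mm. Always there.
- plate_12: blue spacer plate 80 x 46 mm, 12 mm thick, with two dark screw heads on top; origin: centre of its underside, x along the 80 mm. Always there.
- plate_16: green spacer plate 80 x 46 mm, 16 mm thick, with two dark screw heads on top; origin: centre of its underside, x along the 80 mm. Always there.
- plate_20: red spacer plate 80 x 46 mm, 20 mm thick, with two dark screw heads on top; origin: centre of its underside, x along the 80 mm. Not there in every start (None when absent).
- plate_24: black spacer plate 80 x 46 mm, 24 mm thick, with two dark screw heads on top; origin: centre of its underside, x along the 80 mm. Not there in every start (None when absent).
- plate_12b: blue (a second one, like plate_12) spacer plate 80 x 46 mm, 12 mm thick, with two dark screw heads on top; origin: centre of its underside, x along the 80 mm. Not there in every start (None when absent).
- puck_thin: round aluminium sample puck, 60 mm diameter, 12 mm thick, with orange band and ring; origin: centre of its underside. Exactly one of the three pucks is there (None when absent)
- puck_mid: round aluminium sample puck, 60 mm diameter, 20 mm thick, with blue band and ring; origin: centre of its underside. Exactly one of the three pucks is there (None when absent)
- puck_thick: round aluminium sample puck, 60 mm diameter, 28 mm thick, with black band and ring; origin: centre of its underside. Exactly one of the three pucks is there (None when absent)
Things that resemble listed ones, but are neither listed nor needed, are in the scene too. Of the things that look like the plate_16, the larger one is meant.

How it is judged:
On the way, in this order (a step that is already met when the one before it is completed fails the run):
1. the puck lies on its plates in the nest, its top level with the rails, the drawer still open (z of puck_thin in the frame of nest_rim between -0.0138 and -0.0102 m and horizontal distance between each of puck_thin, puck_mid, puck_thick and nest_rim below 0.01 m and angle between each of puck_thin, puck_mid, puck_thick's own z axis and vertical below 0.06 rad and z of puck_mid in the frame of nest_rim between -0.0218 and -0.0182 m and z of puck_thick in the frame of nest_rim between -0.0298 and -0.0262 m and value of joint drawer above 0.1 m), for 0.2 s.
2. the drawer is fully home with the puck still level (z of puck_thin in the frame of nest_rim between -0.0138 and -0.0102 m and horizontal distance between each of puck_thin, puck_mid, puck_thick and nest_rim below 0.01 m and angle between each of puck_thin, puck_mid, puck_thick's own z axis and vertical below 0.06 rad and z of puck_mid in the frame of nest_rim between -0.0218 and -0.0182 m and z of puck_thick in the frame of nest_rim between -0.0298 and -0.0262 m and value of joint drawer below 0.003 m), for 0.2 s.
3. the probe tip touches the puck, the lever still unlocked (all of step 2 and z of probe_tip in the frame of puck_thin between 0.01 and 0.0135 m and z of probe_tip in the frame of puck_mid between 0.018 and 0.0215 m and z of probe_tip in the frame of puck_thick between 0.026 and 0.0295 m and value of joint lock_lever below 0.4 rad), for 0.2 s.
4. the lever is locked with the probe on the puck (value of joint drawer below 0.003 m and z of probe_tip in the frame of puck_thin between 0.01 and 0.0135 m and z of probe_tip in the frame of puck_mid between 0.018 and 0.0215 m and z of probe_tip in the frame of puck_thick between 0.026 and 0.0295 m and value of joint lock_lever above 1 rad), for 0.2 s.
At the end, for the whole second after the job is handed in: Puck flat, its top within 1.8 mm of rail level and 10 mm of the nest centre; drawer home within 3 mm; probe tip at most 1.5 mm above the puck top; lever past 1.0 rad; each plate within 15 mm of the nest centre or in the kit tray; all at rest (all of step 4 and z of puck_thin in the frame of nest_rim between -0.0138 and -0.0102 m and horizontal distance between each of puck_thin, puck_mid, puck_thick and nest_rim below 0.01 m and angle between each of puck_thin, puck_mid, puck_thick's own z axis and vertical below 0.06 rad and z of puck_mid in the frame of nest_rim between -0.0218 and -0.0182 m and z of puck_thick in the frame of nest_rim between -0.0298 and -0.0262 m and ((x of plate_8 in the frame of nest_floor between -0.015 and 0.015 m and y of plate_8 in the frame of nest_floor between -0.015 and 0.015 m and z of plate_8 in the frame of nest_floor between -0.003 and 0.045 m) or (x of plate_8 in the frame of kit_tray between -0.093 and 0.093 m and y of plate_8 in the frame of kit_tray between -0.052 and 0.052 m and z of plate_8 in the frame of kit_tray between 0 and 0.09 m)) and ((x of plate_12 in the frame of nest_floor between -0.015 and 0.015 m and y of plate_12 in the frame of nest_floor between -0.015 and 0.015 m and z of plate_12 in the frame of nest_floor between -0.003 and 0.045 m) or (x of plate_12 in the frame of kit_tray between -0.093 and 0.093 m and y of plate_12 in the frame of kit_tray between -0.052 and 0.052 m and z of plate_12 in the frame of kit_tray between 0 and 0.09 m)) and ((x of plate_16 in the frame of nest_floor between -0.015 and 0.015 m and y of plate_16 in the frame of nest_floor between -0.015 and 0.015 m and z of plate_16 in the frame of nest_floor between -0.003 and 0.045 m) or (x of plate_16 in the frame of kit_tray between -0.093 and 0.093 m and y of plate_16 in the frame of kit_tray between -0.052 and 0.052 m and z of plate_16 in the frame of kit_tray between 0 and 0.09 m)) and ((x of plate_20 in the frame of nest_floor between -0.015 and 0.015 m and y of plate_20 in the frame of nest_floor between -0.015 and 0.015 m and z of plate_20 in the frame of nest_floor between -0.003 and 0.045 m) or (x of plate_20 in the frame of kit_tray between -0.093 and 0.093 m and y of plate_20 in the frame of kit_tray between -0.052 and 0.052 m and z of plate_20 in the frame of kit_tray between 0 and 0.09 m)) and ((x of plate_24 in the frame of nest_floor between -0.015 and 0.015 m and y of plate_24 in the frame of nest_floor between -0.015 and 0.015 m and z of plate_24 in the frame of nest_floor between -0.003 and 0.045 m) or (x of plate_24 in the frame of kit_tray between -0.093 and 0.093 m and y of plate_24 in the frame of kit_tray between -0.052 and 0.052 m and z of plate_24 in the frame of kit_tray between 0 and 0.09 m)) and ((x of plate_12b in the frame of nest_floor between -0.015 and 0.015 m and y of plate_12b in the frame of nest_floor between -0.015 and 0.015 m and z of plate_12b in the frame of nest_floor between -0.003 and 0.045 m) or (x of plate_12b in the frame of kit_tray between -0.093 and 0.093 m and y of plate_12b in the frame of kit_tray between -0.052 and 0.052 m and z of plate_12b in the frame of kit_tray between 0 and 0.09 m)) and linear speed of each of plate_8, plate_12, plate_16, plate_20, plate_24, plate_12b, puck_thin, puck_mid, puck_thick, kit_tray below 0.02 m/s); the robot touches nothing.
It fails at once if a bystander (petri dish, ring clamp) is moved more than 3 cm (distance of any of petri_dish, kf_clamp from where it was at the start of the episode above 0.03 m).
It fails at once if the probe is pressed onto the puck with more than 45 N (contact force between probe and puck_thin above 45 N or contact force between probe and puck_mid above 45 N or contact force between probe and puck_thick above 45 N).
Of plate_20, plate_24, plate_12b only 1 to 2 are there at a start; the rules pass over those that are not, and their reading is None.
Of puck_thin, puck_mid, puck_thick only 1 to 1 are there at a start; the rules pass over those that are not, and their reading is None.
At some moment in a run one of kit_tray may be knocked a few centimetres aside while the robot is not near it.
Once in a run the grip may slacken for a moment while it holds something.
It also fails if it takes over 210 s, if anything falls off the work surface, if the arm or the gripper's body presses on something with over 40 N, if the wrist force passes 120 N, or if a joint passes its speed limit or range.

## Working session

There is one attempt and no reset: what is moved stays moved. The work goes in short steps, Python scripts to look and compute and a shell command to move; the robot and the scene stay as the last step left them, time stands still between calls to the robot, and variables do not carry over. Pictures are saved under pics/ and viewed, and the job is handed in when it is done.

```bash
mkdir -p pics; ls
cat > h.py <<'E'
import numpy as np, cv2
from plant import sense, vision, manip
def snap(n,f=None):
    im=vision.snapshot(n)
    if f: cv2.imwrite('pics/'+f,im[:,:,::-1])
    return im
def ray(n,u,v,cal=None):
    c=cal or vision.get_calibration(n)
    K=np.array(c['intrinsics']);k1=c['k1']
    xd=(u-K[0,2])/K[0,0];yd=(v-K[1,2])/K[1,1]
    rd=np.hypot(xd,yd);r=rd
    for _ in range(30): r=rd/(1+k1*r*r)
    s=r/rd if rd>0 else 1
    R=cv2.Rodrigues(np.array(c['rvec'],float))[0];t=np.array(c['tvec'],float).ravel()
    return -R.T@t, R.T@np.array([xd*s,yd*s,1])
def onz(n,u,v,z,cal=None):
    o,d=ray(n,u,v,cal);return o+d*(z-o[2])/d[2]
def proj(n,p,cal=None):
    c=cal or vision.get_calibration(n)
    K=np.array(c['intrinsics']);R=cv2.Rodrigues(np.array(c['rvec'],float))[0]
    q=R@np.array(p)+np.array(c['tvec'],float).ravel();x,y=q[:2]/q[2];f=1+c['k1']*(x*x+y*y)
    return K[0,0]*x*f+K[0,2],K[1,1]*y*f+K[1,2]
E
python3 - <<'E'
from h import *
for n in ['scene','top','wrist']:
    snap(n,n+'0.png');c=vision.get_calibration(n);print(n,c['k1'],ray(n,320,240))
s=sense();print(s['t'],s['tcp_pos'],s['tool_rot'],s['width'])
E
```

```text
pics
scene -0.09116067189359396 (array([-0.17941814, -0.66046214,  1.1548441 ]), array([ 0.49646187,  0.51754836, -0.69692358]))
top -0.08214374733954491 (array([0.35396178, 0.07657794, 1.51416617]), array([ 0.13552817,  0.01431556, -0.99069162]))
wrist 0.0096448846595007 (array([0.08051785, 0.52589788, 0.37304924]), array([ 0.30756195, -0.09812861, -0.94645687]))
0.15 [0.1590281  0.50023022 0.40411539] [[-3.57938417e-04  3.02968476e-01  9.53000511e-01]
 [-1.16927151e-03  9.52999794e-01 -3.02968687e-01]
 [-9.99999252e-01 -1.22276048e-03  1.31371676e-05]] 0.08528924181687954
```

View pics/top0.png

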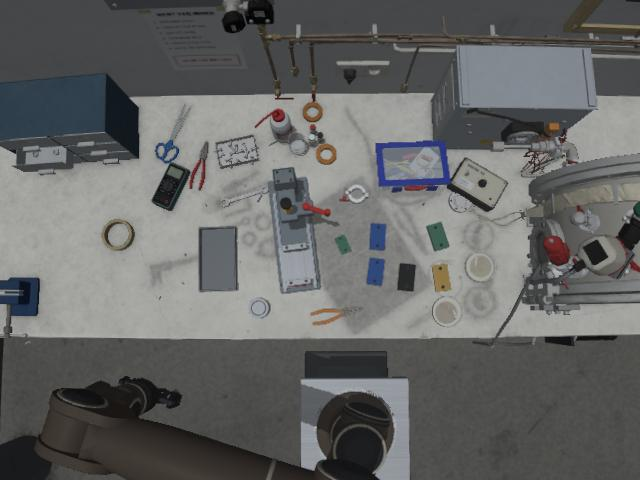

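View pics/scene0.png

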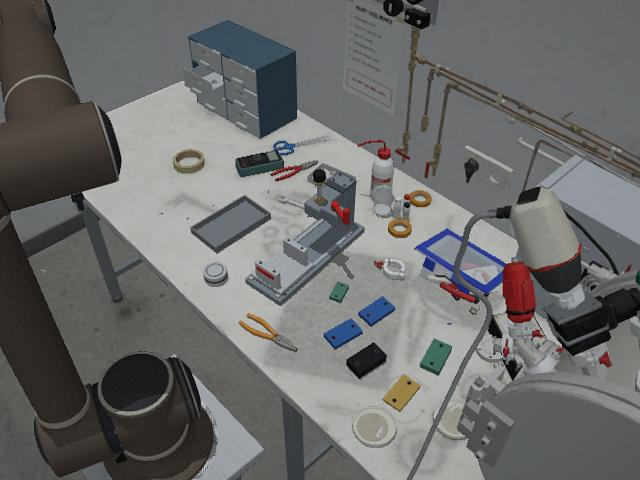

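View pics/wrist0.png

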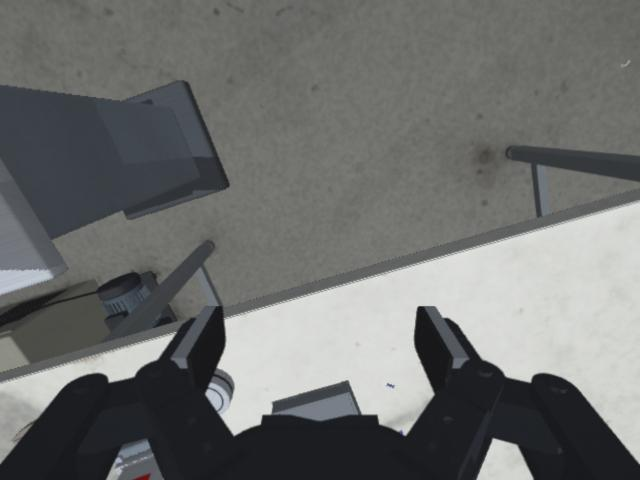

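Run:
```python
import cv2,numpy as np
s=cv2.imread('pics/scene0.png');t=cv2.imread('pics/top0.png')
a=cv2.resize(s[250:300,180:250],(560,400),interpolation=cv2.INTER_CUBIC)
b=cv2.resize(t[210:340,190:320],(400,400),interpolation=cv2.INTER_CUBIC)[:, :240]
cv2.imwrite('pics/c1.png',np.hstack([a,b]))
b=cv2.resize(t[160:330,190:510],(800,425),interpolation=cv2.INTER_CUBIC)
cv2.imwrite('pics/c2.png',b)
```

```text
(no output)
```

View pics/c1.png

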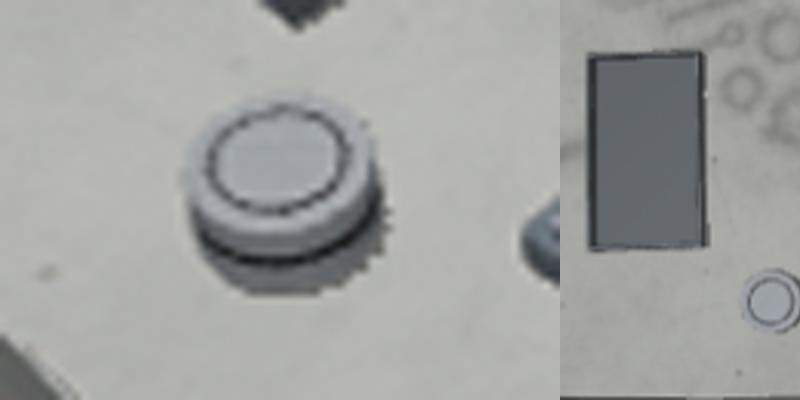

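View pics/c2.png

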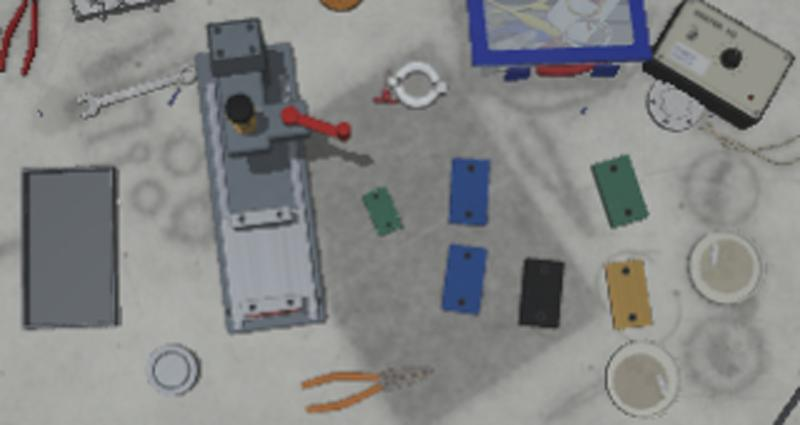

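```bash
cat >> h.py <<'E'
def masks(im):
    h=cv2.cvtColor(im,cv2.COLOR_RGB2HSV);H,S,V=h[...,0],h[...,1],h[...,2]
    return dict(blue=(H>100)&(H<125)&(S>120)&(V>60),green=(H>65)&(H<95)&(S>90)&(V>40),yellow=(H>12)&(H<28)&(S>120)&(V>90),black=(V<55)&(S<90))
def blobs(m,a0,a1):
    m=cv2.morphologyEx(m.astype(np.uint8),cv2.MORPH_CLOSE,np.ones((5,5)))
    c,_=cv2.findContours(m,cv2.RETR_EXTERNAL,cv2.CHAIN_APPROX_NONE)
    return [x for x in c if a0<cv2.contourArea(x)<a1]
def rect(n,c,z,cal=None):
    P=np.array([onz(n,u,v,z,cal)[:2] for u,v in c[:,0].astype(float)],np.float32)
    (cx,cy),(w,h),a=cv2.minAreaRect(P*1000)
    if w<h: w,h,a=h,w,a+90
    a=(a+90)%180-90
    return round(cx,1),round(cy,1),round(w,1),round(h,1),round(a,1)
E
python3 - <<'E'
from h import *
im=cv2.imread('pics/top0.png')[:,:,::-1].copy()
M=masks(im);Z=dict(blue=.012,green=.016,yellow=.008,black=.024)
for k in M:
    for c in blobs(M[k],100,1200):
        u,v=c[:,0].mean(0)
        if 200<u<480 and 200<v<330: print(k,u,v,cv2.contourArea(c),rect('top',c,Z[k]))
f=lambda x,y,z:np.round(onz('top',x/2.5+190,y/2.5+160,z)*1000,0)
print('base corners',f(196,56,.018),f(292,42,.018),f(230,333,.018),f(327,318,.018))
print('tray',[f(*p,.022) for p in [(22,170),(117,167),(22,328),(120,325)]])
print('rails',[f(*p,.079) for p in [(232,212),(296,205),(240,302),(305,295)]])
print('knob',f(239,108,.19),'lever',f(343,131,.2),f(291,115,.17))
print('puck',f(174,369,.028), 'petri',f(725,267,.015),f(643,378,.015),'pliers',f(365,390,0))
E
```

```text
blue 375.18918918918916 271.05405405405406 335.0 (464.6, -66.6, 77.2, 43.2, -8.7)
blue 377.25333333333333 236.25333333333333 328.5 (569.4, -73.7, 76.5, 42.2, -1.2)
green 342.3488372093023 243.69767441860466 113.5 (547.2, 31.1, 47.9, 25.7, 22.6)
yellow 440.8783783783784 277.47297297297297 309.0 (444.9, -263.7, 75.0, 41.6, 6.2)
black 406.05128205128204 276.96153846153845 364.0 (446.3, -156.7, 77.7, 45.7, -6.5)
base corners [737. 255.  18.] [754. 138.  18.] [400. 211.  18.] [417.  96.  18.]
tray [array([597., 465.,  22.]), array([600., 349.,  22.]), array([406., 459.,  22.]), array([410., 342.,  22.])]
rails [array([537., 204.,  79.]), array([545., 131.,  79.]), array([433., 195.,  79.]), array([441., 121.,  79.])]
knob [635. 188. 190.] lever [608.  76. 200.] [631. 133. 170.]
puck [358. 276.  28.] petri [ 475. -382.   15.] [ 344. -278.   15.] pliers [332.  52.   0.]
```

```bash
cat >> h.py <<'E'
def delta(x,y,z,yaw,mm=True):
    """target tcp pos (m), yaw(deg) of tool z; tool pointing down. prints turn & shift in tool axes AFTER the turn and before"""
    s=sense();R=np.array(s['tool_rot']);p=np.array(s['tcp_pos'])
    a=np.radians(yaw);Z=np.array([np.cos(a),np.sin(a),0]);X=np.array([0,0,-1.]);Y=np.cross(Z,X)
    T=np.c_[X,Y,Z];rv=cv2.Rodrigues(R.T@T)[0].ravel()
    d=np.array([x,y,z])-p
    print('t %.2f'%s['t'],'tcp',np.round(p*1000,1),'w %.1f'%(s['width']*1000),'F',np.round(s['contact_force'],1),'| turn',np.round(rv,3),'shift now',np.round(R.T@d*1000,1),'after turn',np.round(T.T@d*1000,1))
E
python3 -c "
from h import *
delta(.4646,-.0666,.32,-8.7)"
```

```text
t 0.15 tcp [159.  500.2 404.1] w 85.3 F [-0.3  0.6  0.1] | turn [-0.156 -0.     0.001] shift now [  84.7 -447.5  462.9] after turn [  84.1 -514.1  387.8]
```

```bash
python3 -m handwheel '0 0 0 -0.156 0 0; 10 -58 44 0 0 0; 10 -58 44 0 0 0; 10 -58 44 0 0 0; 10 -58 44 0 0 0; 10 -58 44 0 0 0; 10 -58 44 0 0 0; 10 -58 44 0 0 0; 10 -58 44 0 0 0; 0 -50 38 0 0 0' 0 60;  python3 -c "
from h import *
delta(.4646,-.0666,.32,-8.7)
snap('wrist','w1.png')"
```

```text
t: 1.4
tcp_pos: [0.4291, 0.0101, 0.3342]
tool_rot: [[0.001, 0.136, 0.991], [-0.002, 0.991, -0.136], [-1.0, -0.001, 0.002]]
contact_force: [0.9, 0.7, 0.1]
width: 0.085
t 1.40 tcp [429.1  10.1 334.2] w 85.0 F [0.9 0.7 0.1] | turn [0.015 0.002 0.001] shift now [ 14.4 -71.1  45.6] after turn [ 14.2 -70.4  46.7]
```

View pics/w1.png

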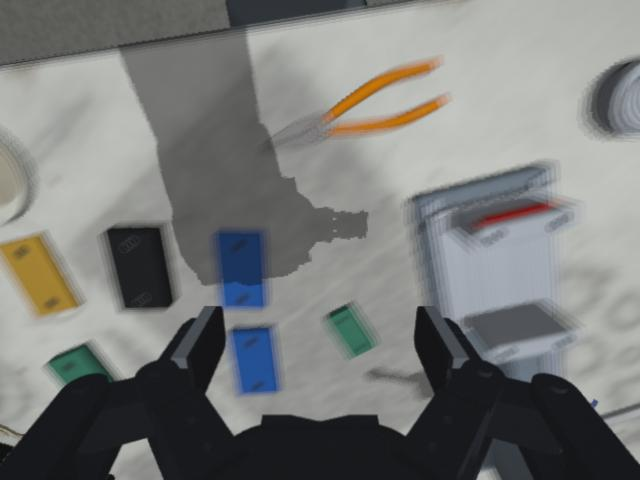

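```bash
python3 -m handwheel '14 -40 46 0.015 0 0; 0 -30 0 0 0 0; 0 0 0 0 0 0; 0 0 0 0 0 0' 0 60;  python3 - <<'E'
from h import *
delta(.4646,-.0666,.32,-8.7)
cal=vision.get_calibration('wrist')
im=snap('wrist','w2.png')
M=masks(im);Z=dict(blue=.012,green=.016,yellow=.008,black=.024)
for k in M:
    for c in blobs(M[k],800,20000):
        print(k,c[:,0].mean(0),cv2.contourArea(c),rect('wrist',c,Z[k],cal))
E
```

```text
t: 1.95
tcp_pos: [0.4639, -0.0697, 0.3208]
tool_rot: [[0.002, 0.163, 0.987], [-0.005, 0.987, -0.163], [-1.0, -0.004, 0.003]]
contact_force: [0.5, 0.3, 0.3]
width: 0.0853
t 1.95 tcp [463.9 -69.7 320.8] w 85.3 F [0.5 0.3 0.3] | turn [-0.012  0.003  0.004] shift now [0.8 3.2 0.2] after turn [0.8 3.2 0.2]
blue [333.85344828 326.68534483] 3338.0 (568.4, -74.0, 83.9, 45.0, -4.4)
blue [325.06593407 223.51648352] 4456.5 (464.7, -66.0, 79.8, 45.0, -8.5)
green [142.56944444 339.39583333] 2003.0 (551.0, -256.4, 54.4, 48.3, -73.5)
green [440.625      290.53472222] 1650.0 (542.9, 28.3, 56.9, 29.8, 22.8)
yellow [103.16532258 236.68145161] 4207.0 (445.6, -262.6, 78.7, 46.2, 6.8)
yellow [501.29749104  42.3655914 ] 1685.5 (348.3, 84.0, 94.9, 15.0, -84.1)
yellow [466.75  17.5 ] 836.0 (326.6, 59.0, 54.4, 11.6, -67.7)
black [216.4047619  222.23809524] 5545.0 (446.3, -154.2, 81.7, 50.5, -6.6)
```

View pics/w2.png

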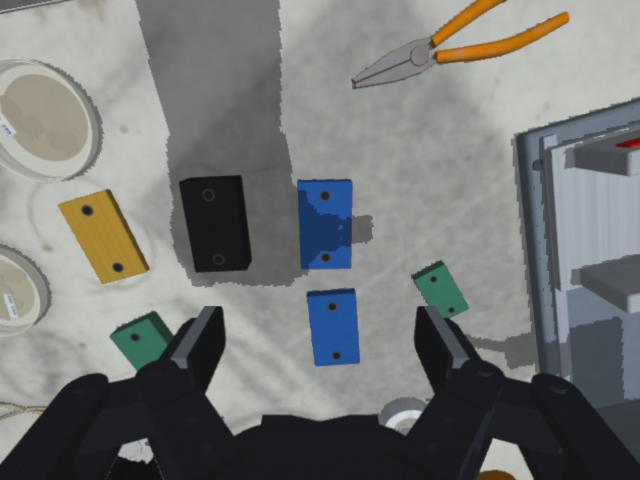

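```bash
python3 -m handwheel '30 3.7 0 -0.015 0 0; 50 0 0 0 0 0; 45 0 0 0 0 0; 0 0 0 0 0 0' 0 60;  python3 -c "
from h import *
delta(.4647,-.0660,.174,-8.5)"
```

```text
t: 2.5
tcp_pos: [0.4653, -0.0619, 0.1952]
tool_rot: [[0.007, 0.14, 0.99], [-0.005, 0.99, -0.14], [-1.0, -0.004, 0.008]]
contact_force: [-0.3, -0.0, 0.5]
width: 0.0854
t 2.50 tcp [465.3 -61.9 195.2] w 85.4 F [-0.3 -0.   0.5] | turn [0.008 0.008 0.004] shift now [21.2 -4.1 -0.2] after turn [21.2 -4.2  0. ]
```

```bash
python3 -m handwheel '10 -4 0 0.008 0.008 0.004; 11 0 0 0 0 0; 0 0 0 0 0 0' 0 60;  python3 -c "
from h import *
delta(.4647,-.0660,.174,-8.5)"
```

```text
t: 2.88
tcp_pos: [0.4667, -0.0653, 0.1772]
tool_rot: [[0.006, 0.147, 0.989], [-0.0, 0.989, -0.147], [-1.0, 0.001, 0.006]]
contact_force: [-0.2, -0.6, -0.4]
width: 0.0853
t 2.88 tcp [466.7 -65.3 177.2] w 85.3 F [-0.2 -0.6 -0.4] | turn [ 0.001  0.006 -0.001] shift now [ 3.2 -1.  -1.9] after turn [ 3.2 -1.  -1.9]
```

```bash
python3 -m handwheel '3 -1 -2 0 0.006 0; 0 0 0 0 0 0;0 0 0 0 0 0;0 0 0 0 0 0;0 0 0 0 0 0;0 0 0 0 0 0; 0 0 0 0 0 0' 1 60;  python3 -c "
from h import *
delta(.4647,-.0660,.174,-8.5)"
```

```text
t: 3.75
tcp_pos: [0.4653, -0.0664, 0.1759]
tool_rot: [[0.002, 0.147, 0.989], [0.0, 0.989, -0.147], [-1.0, 0.001, 0.002]]
contact_force: [-0.1, -0.6, 0.7]
width: 0.044
t 3.75 tcp [465.3 -66.4 175.9] w 44.0 F [-0.1 -0.6  0.7] | turn [ 0.001  0.002 -0.001] shift now [ 1.9  0.3 -0.7] after turn [ 1.9  0.3 -0.7]
```

```bash
python3 -m handwheel '-60 0 0 0 0 0; -60 0 0 0 0 0; -30 30 0 -0.13 0 0; 0 50 0 -0.14 0 0; 0 55 0 0 0 0; 0 50 0 0 0 0; 0 0 0 0 0 0; 0 0 0 0 0 0';  python3 - <<'E'
from h import *
delta(.489,.163,.32,7.1)
im=snap('wrist','w3.png')
E
```

```text
t: 4.75
tcp_pos: [0.4559, 0.1225, 0.3292]
tool_rot: [[-0.0, -0.129, 0.992], [0.002, 0.992, 0.129], [-1.0, 0.002, -0.0]]
contact_force: [1.0, -0.7, -1.7]
width: 0.044
t 4.75 tcp [455.9 122.5 329.2] w 44.0 F [ 1.  -0.7 -1.7] | turn [ 0.005 -0.    -0.002] shift now [ 9.2 35.9 38. ] after turn [ 9.2 36.1 37.8]
```

View pics/w3.png

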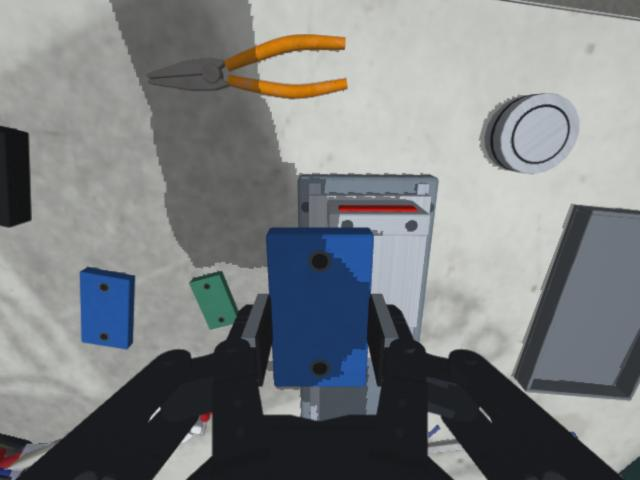

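```bash
python3 -m handwheel '-50 -30 0 0 0 0; -10 -45 30 0 0 0; 0 0 30 0 0 0; 0 0 0 0 0 0; 0 0 0 0 0 0; 0 0 0 0 0 0';  python3 - <<'E'
from h import *
delta(.489,.163,.32,7.1)
cal=vision.get_calibration('wrist'); print(cal)
im=snap('wrist','w4.png')
E
```

```text
t: 5.55
tcp_pos: [0.5258, 0.0468, 0.3893]
tool_rot: [[-0.004, -0.119, 0.993], [0.0, 0.993, 0.119], [-1.0, 0.001, -0.004]]
contact_force: [-0.4, 0.4, -2.2]
width: 0.044
t 5.55 tcp [525.8  46.8 389.3] w 44.0 F [-0.4  0.4 -2.2] | turn [-0.005 -0.004 -0.001] shift now [ 69.5 119.7 -22.5] after turn [ 69.3 119.8 -22.1]
{'intrinsics': array([[333.04986623,   0.        , 319.43245101],
       [  0.        , 333.04986623, 240.37704979],
       [  0.        ,   0.        ,   1.        ]]), 'k1': 0.0096448846595007, 'rvec': array([-1.92826012, -2.17107493, -0.35689918]), 'tvec': array([ 0.01535165, -0.53653682,  0.19712438])}
```

View pics/w4.png

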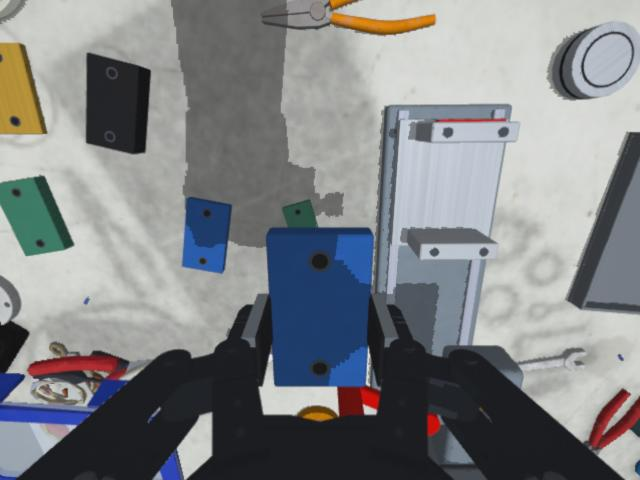

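Run:
```python
import cv2
s=cv2.imread('pics/w4.png')
cv2.imwrite('pics/c4.png',cv2.resize(s[100:280,380:530],(500,600),interpolation=cv2.INTER_CUBIC))
```

```text
(no output)
```

View pics/c4.png

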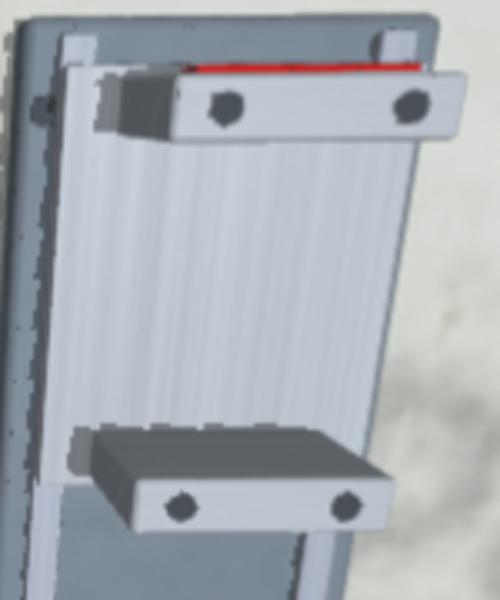

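```bash
cat >> h.py <<'E'
calw4={'intrinsics':[[333.04986623,0,319.43245101],[0,333.04986623,240.37704979],[0,0,1]],'k1':0.0096448846595007,'rvec':[-1.92826012,-2.17107493,-0.35689918],'tvec':[0.01535165,-0.53653682,0.19712438]}
E
python3 - <<'E'
from h import *
f=lambda x,y,z=.079:onz('w',x/3.3333+380,y/3.3333+100,z,calw4)[:2]*1000
A=[f(*p) for p in [(177,73),(467,73),(172,140),(461,138)]]
B=[f(*p) for p in [(133,478),(394,480),(133,532),(391,532)]]
S=[f(*p) for p in [(227,107),(411,106),(181,507),(346,507)]]
print(np.round(A,1),np.round(B,1),np.round(S,1))
a=np.mean(A,0);b=np.mean(B,0);print(a,b,(a+b)/2,np.degrees(np.arctan2(*(b-a)[::-1])),np.linalg.norm(b-a))
s=np.array(S);print((s[0]+s[1]+s[2]+s[3])/4,[np.degrees(np.arctan2(*v[::-1])) for v in (s[2]-s[0],s[3]-s[1],)])
# base front edge corners z .018
g=lambda u,v:onz('w',u,v,.018,calw4)[:2]*1000
print(g(387,105.5),g(511,104.5),g(373,390))
E
```

```text
[[429.1 125.9]
 [421.2 193.8]
 [444.1 128.2]
 [435.7 196.9]] [[530.  137.4]
 [522.3 206.3]
 [545.2 140.7]
 [536.9 209.8]] [[435.2 139.5]
 [429.9 182.9]
 [536.6 151.9]
 [531.3 195.8]]
[432.52280391 161.19846654] [533.60714552 173.53103545] [483.06497472 167.364751  ] 6.955867365022471 101.8338665362103
[483.25044001 167.52013815] [np.float64(6.998185168256109), np.float64(7.2352554162147396)]
[416.61911368  98.55088301] [402.27529182 214.57908059] [749.21353797 142.07003803]
```

```bash
python3 -c "
from h import *
delta(.4831,.1674,.28,7)"; python3 -m handwheel '0 0 -37 0 0 0; 20 45 0 0 0 0; 20 45 0 0 0 0; 40 37 0 0 0 0; 0 0 0 0 0 0';  python3 -c "
from h import *
delta(.4831,.1674,.208,7)"
```

```text
t 5.60 tcp [525.7  46.9 389.4] w 43.7 F [-0.3  0.2 -1.8] | turn [-0.003 -0.004 -0.001] shift now [109.5 124.6 -27.6] after turn [109.4 124.8 -27.6]
t: 6.22
tcp_pos: [0.4695, 0.1715, 0.3085]
tool_rot: [[-0.001, -0.119, 0.993], [0.0, 0.993, 0.119], [-1.0, 0.001, -0.001]]
contact_force: [-0.4, -1.0, -1.0]
width: 0.0441
t 6.22 tcp [469.5 171.5 308.5] w 44.1 F [-0.4 -1.  -1. ] | turn [-0.003 -0.001 -0.001] shift now [100.5  -5.8  13.1] after turn [100.5  -5.8  13. ]
```

```bash
python3 -m handwheel '0 -6 13 -0.003 0 0; 40 0 0 0 0 0; 0 0 0 0 0 0; 0 0 0 0 0 0';  python3 -c "
from h import *
delta(.4831,.1674,.208,7)
snap('wrist','w5.png')"
```

```text
t: 6.72
tcp_pos: [0.4868, 0.1651, 0.2736]
tool_rot: [[0.008, -0.121, 0.993], [0.002, 0.993, 0.121], [-1.0, 0.001, 0.008]]
contact_force: [-0.0, -0.3, -0.7]
width: 0.0438
t 6.72 tcp [486.8 165.1 273.6] w 43.8 F [-0.  -0.3 -0.7] | turn [-0.001  0.008 -0.001] shift now [65.6  2.7 -4. ] after turn [65.6  2.8 -3.4]
```

View pics/w5.png

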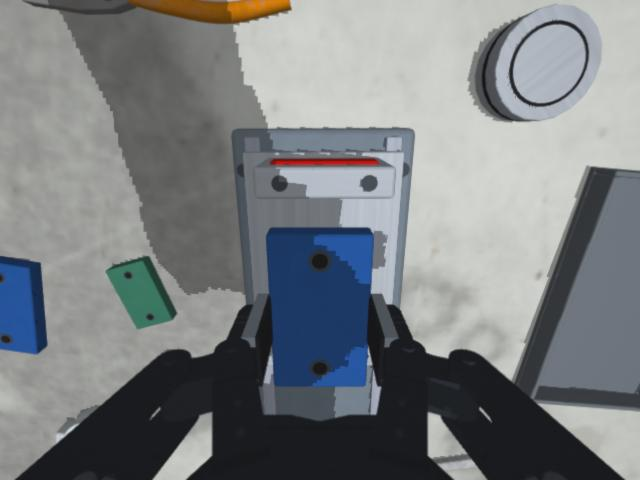

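```bash
python3 -m handwheel '0 2.7 -4 0 0.008 0; 0 0 0 0 0 0';  python3 -c "
from h import *
delta(.4831,.1674,.208,7)"
```

```text
t: 7.02
tcp_pos: [0.4829, 0.1672, 0.2758]
tool_rot: [[0.002, -0.12, 0.993], [0.002, 0.993, 0.12], [-1.0, 0.001, 0.002]]
contact_force: [0.0, 0.4, -2.0]
width: 0.044
t 7.03 tcp [482.9 167.2 275.8] w 44.0 F [ 0.   0.4 -2. ] | turn [-0.002  0.002 -0.001] shift now [67.8  0.1  0.1] after turn [67.8  0.2  0.3]
```

```bash
python3 -m handwheel '15 0 0 0 0 0; 0 0 0 0 0 0; 15 0 0 0 0 0; 0 0 0 0 0 0';  python3 -c "
from h import *
delta(.4831,.1674,.208,7)"
```

```text
t: 7.52
tcp_pos: [0.4826, 0.1674, 0.2436]
tool_rot: [[0.002, -0.12, 0.993], [0.001, 0.993, 0.12], [-1.0, 0.001, 0.002]]
contact_force: [-0.2, -0.1, -2.2]
width: 0.0441
t 7.53 tcp [482.6 167.4 243.6] w 44.1 F [-0.2 -0.1 -2.2] | turn [-0.001  0.002 -0.001] shift now [35.6 -0.1  0.4] after turn [35.6 -0.   0.5]
```

```bash
python3 -m handwheel '15 0 0 0 0 0; 0 0 0 0 0 0; 15 0 0.5 0 0 0; 0 0 0 0 0 0; 5 0 0 0 0 0; 0 0 0 0 0 0';  python3 -c "
from h import *
delta(.4831,.1674,.208,7)"
```

```text
t: 8.28
tcp_pos: [0.4839, 0.1677, 0.207]
tool_rot: [[0.004, -0.12, 0.993], [0.002, 0.993, 0.12], [-1.0, 0.002, 0.004]]
contact_force: [-0.6, -0.0, -1.2]
width: 0.0442
t 8.28 tcp [483.9 167.7 207. ] w 44.2 F [-0.6 -0.  -1.2] | turn [-0.001  0.004 -0.002] shift now [-1.  -0.2 -0.8] after turn [-1.  -0.2 -0.9]
```

Placed at the floor; release and go back up towards the yellow plate.

```bash
python3 -m handwheel '0 0 0 0 0 0; 0 0 0 0 0 0; 0 0 0 0 0 0;0 0 0 0 0 0; 0 0 0 0 0 0; -30 0 0 0 0 0; -50 0 0 0 0 0; -50 0 0 0 0 0; 0 0 0 0 0 0; 0 0 0 0 0 0' 0;  python3 - <<'E'
from h import *
delta(.4831,.1674,.208,7)
cal=vision.get_calibration('wrist');im=snap('wrist','w6.png')
for c in blobs(masks(im)['blue'],800,20000): print(c[:,0].mean(0),rect('w',c,.043,cal))
delta(.4456,-.2626,.32,6.8)
E
```

```text
t: 9.52
tcp_pos: [0.483, 0.1673, 0.3397]
tool_rot: [[0.002, -0.12, 0.993], [0.002, 0.993, 0.12], [-1.0, 0.001, 0.002]]
contact_force: [0.1, -1.0, -0.4]
width: 0.0855
t 9.53 tcp [483.  167.3 339.7] w 85.5 F [ 0.1 -1.  -0.4] | turn [-0.001  0.002 -0.001] shift now [ 1.317e+02 -1.000e-01 -2.000e-01] after turn [1.317e+02 1.000e-01 1.000e-01]
[ 64.82520325 274.06910569] (551.5, -46.7, 74.6, 45.7, -4.3)
[319.56785714 230.05714286] (485.6, 168.2, 77.1, 45.0, 6.9)
t 9.57 tcp [483.1 167.3 339.9] w 85.3 F [0.2 0.3 0.5] | turn [ 0.002  0.003 -0.001] shift now [  19.1 -422.3  -89.1] after turn [  19.9 -422.5  -88.1]
```

View pics/w6.png

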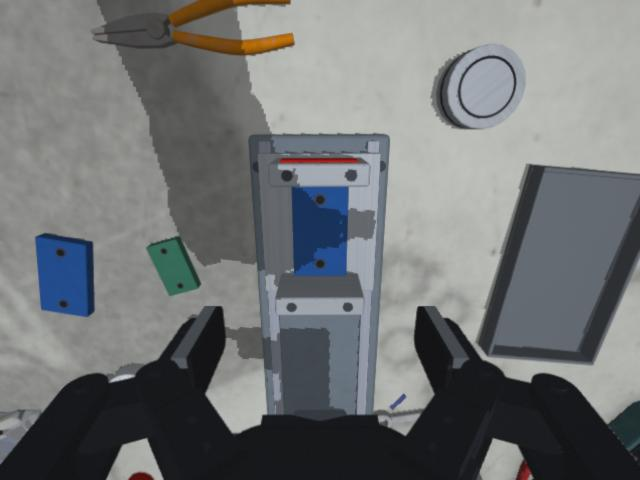

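```bash
python3 -m handwheel '0 -60 -13 0 0 0; 0 -60 -13 0 0 0; 0 -60 -13 0 0 0; 0 -60 -13 0 0 0; 0 -60 -13 0 0 0; 0 -60 -13 0 0 0; 10 -50 -10 0 0 0;  0 0 0 0 0 0; 0 0 0 0 0 0' 0;  python3 - <<'E'
from h import *
cal=vision.get_calibration('wrist');im=snap('wrist','w7.png')
M=masks(im)
for k,z in (('yellow',.008),('green',.016),('black',.024)):
  for c in blobs(M[k],800,20000): print(k,c[:,0].mean(0),rect('w',c,z,cal))
delta(.4456,-.2626,.1745,6.8)
E
```

```text
t: 10.7
tcp_pos: [0.4429, -0.2595, 0.3159]
tool_rot: [[-0.014, -0.124, 0.992], [0.007, 0.992, 0.124], [-1.0, 0.008, -0.013]]
contact_force: [0.3, 0.6, 0.1]
width: 0.0853
yellow [311.36802974 231.26765799] (444.9, -264.2, 78.4, 44.6, 6.7)
green [590.22292994 363.32484076] (541.9, 20.0, 60.0, 35.1, 22.9)
green [302.93965517 353.63362069] (565.7, -257.7, 85.6, 44.9, 16.3)
black [432.23655914 249.86021505] (445.3, -162.0, 80.9, 52.4, -6.7)
black [476.           4.96153846] (271.2, -173.2, 121.4, 11.4, -83.2)
t 10.75 tcp [ 443.  -259.2  315.9] w 85.6 F [-0.7  0.   0.3] | turn [ 0.007 -0.013 -0.008] shift now [141.3  -4.8   4. ] after turn [141.4  -3.7   2.2]
```

View pics/w7.png

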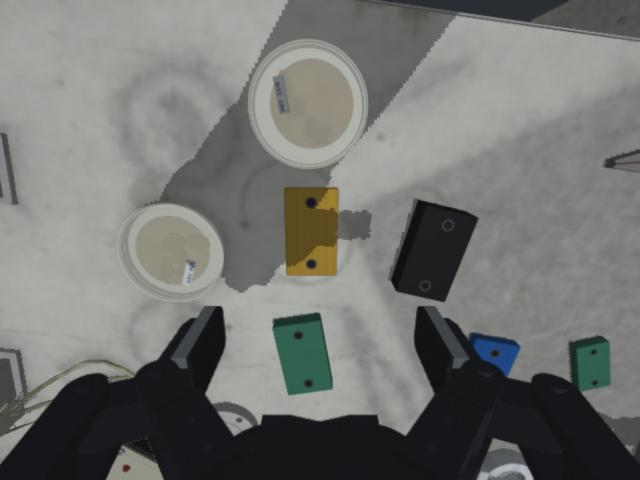

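```bash
python3 -m handwheel '15 -5 1.5 0.007 -0.013 -0.008; 0 0 0 0 0 0; 40 0 0 0 0 0; 0 0 0 0 0 0; 40 0 0 0 0 0; 0 0 0 0 0 0' 0;  python3 - <<'E'
from h import *
delta(.445,-.2637,.1725,6.7)
E
```

```text
t: 11.5
tcp_pos: [0.4476, -0.2586, 0.225]
tool_rot: [[0.005, -0.128, 0.992], [-0.002, 0.992, 0.128], [-1.0, -0.002, 0.005]]
contact_force: [-0.4, -0.1, 0.3]
width: 0.0854
t 11.50 tcp [ 447.6 -258.6  225. ] w 85.4 F [-0.4 -0.1  0.3] | turn [0.011 0.005 0.002] shift now [52.5 -4.6 -3.5] after turn [52.5 -4.8 -3.2]
```

```bash
python3 -m handwheel '10 -5 -3 0.01 0.005 0.002; 0 0 0 0 0 0; 15 0 0 0 0 0; 0 0 0 0 0 0; 15 0 0 0 0 0; 0 0 0 0 0 0' 0;  python3 - <<'E'
from h import *
delta(.445,-.2637,.1725,6.7)
E
```

```text
t: 12.25
tcp_pos: [0.4473, -0.2653, 0.1884]
tool_rot: [[0.006, -0.118, 0.993], [-0.004, 0.993, 0.118], [-1.0, -0.005, 0.005]]
contact_force: [-0.4, 0.4, -0.5]
width: 0.0851
t 12.25 tcp [ 447.3 -265.3  188.4] w 85.1 F [-0.4  0.4 -0.5] | turn [0.001 0.005 0.005] shift now [15.9  2.  -2.2] after turn [15.9  1.9 -2.1]
```

```bash
python3 -m handwheel '7 2 -2 0 0.005 0.005; 0 0 0 0 0 0; 7 0 0 0 0 0; 0 0 0 0 0 0' 0;  python3 - <<'E'
from h import *
delta(.445,-.2637,.1725,6.7)
E
```

```text
t: 12.75
tcp_pos: [0.445, -0.2634, 0.1734]
tool_rot: [[-0.0, -0.118, 0.993], [0.001, 0.993, 0.118], [-1.0, 0.001, -0.0]]
contact_force: [-0.2, -0.0, -0.4]
width: 0.0856
t 12.75 tcp [ 445.  -263.4  173.4] w 85.6 F [-0.2 -0.  -0.4] | turn [ 0.001 -0.    -0.001] shift now [ 0.9 -0.3 -0. ] after turn [ 0.9 -0.3 -0. ]
```

Close, lift a little, check the hold.

```bash
python3 -m handwheel '0 0 0 0 0 0;0 0 0 0 0 0;0 0 0 0 0 0;0 0 0 0 0 0;0 0 0 0 0 0; 0 0 0 0 0 0' 1 60;  python3 -c "
from h import *
delta(.445,-.2637,.1725,6.7)"; python3 -m handwheel '-30 0 0 0 0 0; -60 0 0 0 0 0; -60 0 0 0 0 0; 0 0 0 0 0 0; 0 0 0 0 0 0'; python3 -c "
from h import *
snap('wrist','w8.png')
delta(.4831,.1674,.34,7)"
```

```text
t: 13.5
tcp_pos: [0.4454, -0.2636, 0.1742]
tool_rot: [[0.001, -0.118, 0.993], [-0.0, 0.993, 0.118], [-1.0, -0.0, 0.001]]
contact_force: [0.4, -0.3, 1.1]
width: 0.0435
t 13.50 tcp [ 445.4 -263.6  174.2] w 43.5 F [ 0.4 -0.3  1.1] | turn [0.001 0.001 0.   ] shift now [ 1.7 -0.  -0.4] after turn [ 1.7 -0.  -0.4]
t: 14.12
tcp_pos: [0.4446, -0.2633, 0.3261]
tool_rot: [[-0.003, -0.118, 0.993], [0.002, 0.993, 0.118], [-1.0, 0.003, -0.003]]
contact_force: [-0.5, -0.3, -1.1]
width: 0.0435
t 14.18 tcp [ 444.6 -263.3  326.2] w 43.6 F [0.1 0.2 0.3] | turn [-0.004 -0.002 -0.002] shift now [-13.  423.2  88.9] after turn [-13.8 422.8  90.7]
```

View pics/w8.png

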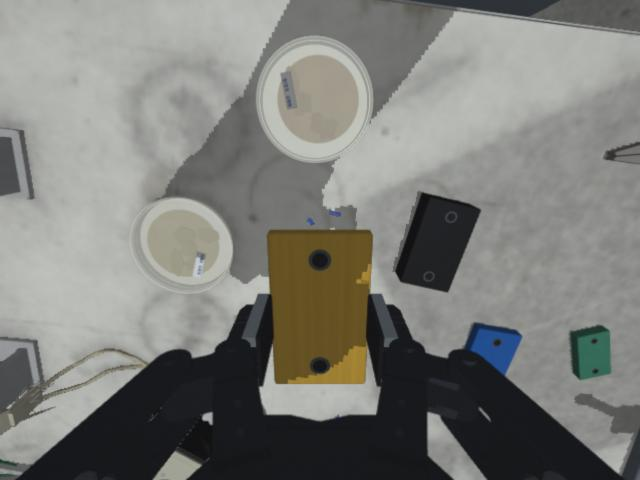

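```bash
python3 -m handwheel '-14 58 12 0 0 0; 0 58 13 0 0 0; 0 58 13 0 0 0; 0 58 13 0 0 0; 0 58 13 0 0 0; 0 58 13 0 0 0; 0 30 6 0 0 0; 0 20 5 0 0 0; 0 0 0 0 0 0; 0 0 0 0 0 0'; python3 -c "
from h import *
delta(.4831,.1674,.34,7)"
```

```text
t: 15.42
tcp_pos: [0.4841, 0.1535, 0.3237]
tool_rot: [[-0.028, -0.115, 0.993], [0.0, 0.993, 0.115], [-1.0, 0.003, -0.028]]
contact_force: [-0.1, -0.4, -0.5]
width: 0.0433
t 15.43 tcp [484.1 153.5 323.7] w 43.3 F [-0.1 -0.4 -0.5] | turn [-0.007 -0.028 -0.003] shift now [-16.3  14.    0.2] after turn [-16.3  13.9   0.7]
```

```bash
python3 -m handwheel '0 14 0 -0.007 -0.028 -0.003; 0 0 0 0 0 0; 30 0 0 0 0 0; 0 0 0 0 0 0; 0 0 0 0 0 0'; python3 -c "
from h import *
delta(.4831,.1674,.218,7)"
```

```text
t: 16.05
tcp_pos: [0.4824, 0.1661, 0.2945]
tool_rot: [[0.004, -0.119, 0.993], [0.0, 0.993, 0.119], [-1.0, -0.0, 0.004]]
contact_force: [-0.2, 1.2, -0.6]
width: 0.0435
t 16.05 tcp [482.4 166.1 294.5] w 43.5 F [-0.2  1.2 -0.6] | turn [-0.003  0.004  0.   ] shift now [76.5  1.2  0.5] after turn [76.5  1.2  0.8]
```

```bash
python3 -m handwheel '20 1 0.7 -0.002 0.004 0; 0 0 0 0 0 0; 20 0 0 0 0 0; 0 0 0 0 0 0'; python3 -c "
from h import *
delta(.4831,.1674,.218,7)"
```

```text
t: 16.55
tcp_pos: [0.4847, 0.1672, 0.2594]
tool_rot: [[0.007, -0.12, 0.993], [0.002, 0.993, 0.12], [-1.0, 0.001, 0.007]]
contact_force: [-0.3, -0.1, 0.7]
width: 0.0437
t 16.55 tcp [484.7 167.2 259.4] w 43.7 F [-0.3 -0.1  0.7] | turn [-0.002  0.007 -0.001] shift now [41.4  0.3 -1.9] after turn [41.4  0.4 -1.6]
```

```bash
python3 -m handwheel '4 0.3 -2 -0.002 0.007 0; 0 0 0 0 0 0; 12 0 0 0 0 0; 0 0 0 0 0 0; 12 0 0 0 0 0; 0 0 0 0 0 0'; python3 -c "
from h import *
delta(.4831,.1674,.218,7)"
```

```text
t: 17.3
tcp_pos: [0.4835, 0.1675, 0.2326]
tool_rot: [[0.003, -0.122, 0.993], [0.002, 0.993, 0.122], [-1.0, 0.002, 0.003]]
contact_force: [0.4, 0.4, -0.8]
width: 0.0439
t 17.30 tcp [483.5 167.5 232.6] w 43.9 F [ 0.4  0.4 -0.8] | turn [ 0.     0.003 -0.002] shift now [14.6 -0.1 -0.5] after turn [14.6 -0.1 -0.4]
```

```bash
python3 -m handwheel '10 0 -0.4 0 0.003 0; 0 0 0 0 0 0; 4 0 0 0 0 0; 0 0 0 0 0 0'; python3 -c "
from h import *
delta(.4831,.1674,.218,7)"
```

```text
t: 17.8
tcp_pos: [0.4832, 0.1676, 0.2176]
tool_rot: [[-0.0, -0.122, 0.993], [0.002, 0.993, 0.122], [-1.0, 0.002, 0.0]]
contact_force: [-0.1, 0.7, -0.8]
width: 0.0438
t 17.80 tcp [483.2 167.6 217.6] w 43.8 F [-0.1  0.7 -0.8] | turn [ 0.     0.    -0.002] shift now [-0.4 -0.1 -0.1] after turn [-0.4 -0.1 -0.1]
```

```bash
python3 -m handwheel '0 0 0 0 0 0; 0 0 0 0 0 0; 0 0 0 0 0 0;0 0 0 0 0 0; 0 0 0 0 0 0; -30 0 0 0 0 0; -50 0 0 0 0 0; -50 0 0 0 0 0; 0 0 -20 0 0 0; 0 0 -50 0 0 0; 0 0 0 0 0 0; 0 0 0 0 0 0' 0;  python3 - <<'E'
from h import *
delta(.4831,.1674,.208,7)
cal=vision.get_calibration('wrist');print(cal['rvec'],cal['tvec']);im=snap('wrist','w9.png')
for c in blobs(masks(im)['yellow'],800,20000): print(c[:,0].mean(0),rect('w',c,.051,cal))
E
```

```text
t: 19.3
tcp_pos: [0.4125, 0.1586, 0.3527]
tool_rot: [[0.002, -0.122, 0.993], [0.003, 0.993, 0.122], [-1.0, 0.003, 0.002]]
contact_force: [0.3, -0.2, 0.1]
width: 0.0857
t 19.30 tcp [412.5 158.6 352.7] w 85.7 F [ 0.3 -0.2  0.1] | turn [-0.     0.002 -0.003] shift now [144.8  -0.2  70.8] after turn [1.447e+02 1.000e-01 7.110e+01]
[-1.92328816 -2.17146639 -0.36542154] [-0.10840854 -0.43211687  0.1909171 ]
[319.28033473 303.92468619] (487.4, 168.4, 70.3, 44.9, 7.3)
[243.23529412 135.60180995] (345.6, 91.9, 81.5, 11.9, -84.1)
[240.22171946 103.08144796] (322.5, 87.3, 81.3, 12.5, -73.5)
```

View pics/w9.png

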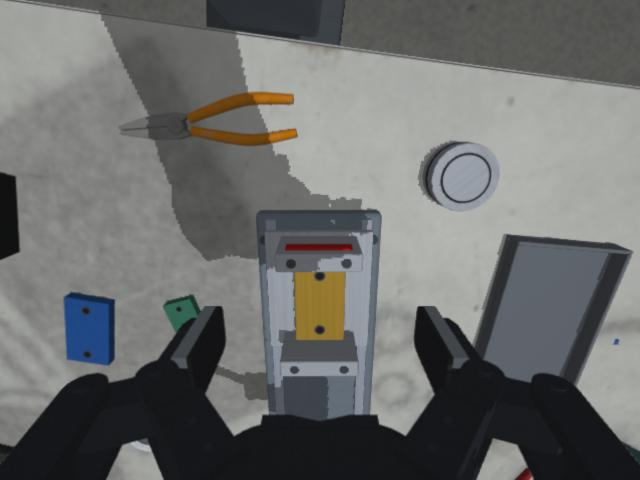

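```bash
python3 -m handwheel '0 55 -20 0 0 0; 10 45 -20 0 0 0; 10 20 0 0 0 0; 0 0 0 0 0 0; 0 0 0 0 0 0' 0;  python3 - <<'E'
from h import *
cal=vision.get_calibration('wrist');im=snap('wrist','w10.png')
h=im.mean(2)
g=cv2.cvtColor(im,cv2.COLOR_RGB2GRAY)
m=(g<95).astype(np.uint8)
c,_=cv2.findContours(m,cv2.RETR_LIST,cv2.CHAIN_APPROX_NONE)
for x in c:
    if len(x)>60:
        e=cv2.fitEllipse(x)
        if 30<e[1][0]<e[1][1]<110 and e[1][0]/e[1][1]>.8: print(np.round(e[0],1),np.round(e[1],1),onz('w',*e[0],.028,cal)*1000)
delta(.358,.276,.18,7)
E
```

```text
t: 19.98
tcp_pos: [0.3616, 0.2764, 0.3314]
tool_rot: [[0.001, -0.116, 0.993], [0.002, 0.993, 0.116], [-1.0, 0.002, 0.002]]
contact_force: [-0.6, -0.3, -0.8]
width: 0.0853
[324.7 223.5] [43.1 45.1] [357.21724003 280.92860105  28.        ]
t 20.02 tcp [361.7 276.3 331.4] w 85.6 F [ 0.1 -0.1 -0.2] | turn [-0.006  0.002 -0.002] shift now [ 1.514e+02 -1.000e-01 -4.000e+00] after turn [151.4   0.2  -3.7]
```

View pics/w10.png

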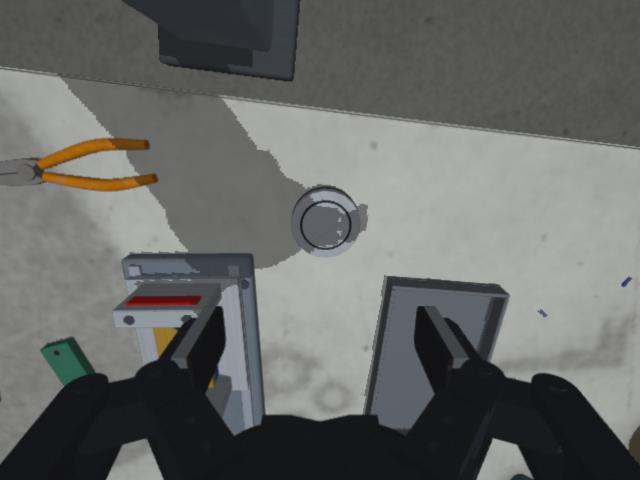

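```bash
python3 - <<'E'
from h import *
cal=vision.get_calibration('wrist')
p=onz('w',326.3,225.3,.028,cal);print(p)
delta(p[0],p[1],.175,7)
E
python3 -m handwheel '30 4 -4 -0.006 0 0; 0 0 0 0 0 0; 40 0 0 0 0 0; 0 0 0 0 0 0; 0 0 0 0 0 0' 0
python3 - <<'E'
from h import *
cal=vision.get_calibration('wrist');snap('wrist','w11.png');delta(.3575,.280,.175,7)
print(proj('w',(.3575,.280,.028)))
E
```

```text
[0.35869294 0.2823738  0.028     ]
t 20.02 tcp [361.7 276.3 331.4] w 85.6 F [ 0.1 -0.1 -0.2] | turn [-0.006  0.002 -0.002] shift now [156.4   6.1  -2.6] after turn [156.4   6.4  -2.3]
t: 20.65
tcp_pos: [0.3609, 0.2783, 0.2661]
tool_rot: [[0.008, -0.116, 0.993], [0.006, 0.993, 0.116], [-1.0, 0.005, 0.008]]
contact_force: [-0.1, 0.6, -0.1]
width: 0.0858
t 20.70 tcp [360.8 278.3 266. ] w 85.4 F [-0.4 -0.1 -0.4] | turn [-0.006  0.008 -0.005] shift now [91.   1.6 -3.8] after turn [91.   2.1 -3. ]Traceback (most recent call last):
  File "<stdin>", line 3, in <module>
  File "h.py", line 19, in proj
    c=cal or vision.get_calibration(n)
             ~~~~~~~~~~~~~~~~~~~~~~^^^
ValueError: cameras: scene, top, wrist
```

View pics/w11.png

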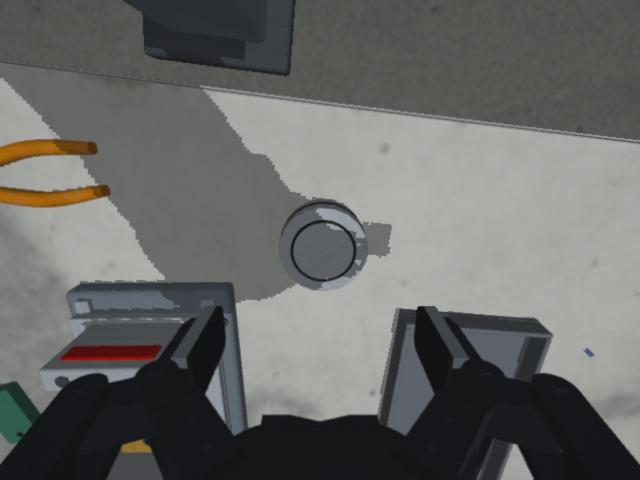

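Ring centre at about (323.5, 251).

Run:
```python
from h import *
p=onz('wrist',323.5,251,.028);print(p)
delta(p[0],p[1],.175,7)
```

```text
[0.35806102 0.28188136 0.028     ]
t 20.70 tcp [360.8 278.3 266. ] w 85.4 F [-0.4 -0.1 -0.4] | turn [-0.006  0.008 -0.005] shift now [91.   3.5 -3. ] after turn [91.   3.9 -2.2]
```

```bash
python3 -m handwheel '30 4 -3 -0.006 0.008 -0.005; 0 0 0 0 0 0; 20 0 0 0 0 0; 0 0 0 0 0 0; 20 0 0 0 0 0; 0 0 0 0 0 0' 0
python3 - <<'E'
from h import *
delta(.3581,.2819,.175,7)
E
```

```text
t: 21.45
tcp_pos: [0.3618, 0.2846, 0.2066]
tool_rot: [[0.013, -0.121, 0.993], [0.009, 0.993, 0.121], [-1.0, 0.007, 0.013]]
contact_force: [-0.5, 0.4, 0.2]
width: 0.0851
t 21.45 tcp [361.8 284.6 206.6] w 85.1 F [-0.5  0.4  0.2] | turn [-0.001  0.013 -0.007] shift now [31.6 -2.5 -4.5] after turn [31.6 -2.3 -4. ]
```

```bash
python3 -m handwheel '10 -2.5 -4 0 0.013 -0.007; 0 0 0 0 0 0; 10 0 0 0 0 0; 0 0 0 0 0 0; 0 0 0 0 0 0' 0
python3 - <<'E'
from h import *
delta(.3581,.2819,.175,7)
E
```

```text
t: 22.08
tcp_pos: [0.3592, 0.2823, 0.1887]
tool_rot: [[0.003, -0.121, 0.993], [0.002, 0.993, 0.121], [-1.0, 0.002, 0.003]]
contact_force: [0.1, -0.0, 0.6]
width: 0.0852
t 22.07 tcp [359.2 282.3 188.7] w 85.2 F [ 0.1 -0.   0.6] | turn [-0.001  0.003 -0.002] shift now [13.7 -0.3 -1.2] after turn [13.7 -0.3 -1.1]
```

```bash
python3 -m handwheel '7 0 -1.2 0 0.003 0; 0 0 0 0 0 0; 6 0 0 0 0.002 0; 0 0 0 0 0 0' 0; python3 -m handwheel '0 0 0 0 0 0;0 0 0 0 0 0;0 0 0 0 0 0;0 0 0 0 0 0;0 0 0 0 0 0' 1 60
python3 - <<'E'
from h import *
delta(.3581,.2819,.175,7)
E
```

```text
t: 22.58
tcp_pos: [0.3579, 0.2822, 0.1747]
tool_rot: [[-0.002, -0.121, 0.993], [0.002, 0.993, 0.121], [-1.0, 0.002, -0.002]]
contact_force: [-0.5, -0.3, 0.6]
width: 0.0857
t: 23.2
tcp_pos: [0.358, 0.2823, 0.1752]
tool_rot: [[-0.002, -0.121, 0.993], [0.002, 0.993, 0.121], [-1.0, 0.002, -0.001]]
contact_force: [0.4, -0.0, -0.4]
width: 0.0584
t 23.20 tcp [358.  282.3 175.2] w 58.4 F [ 0.4 -0.  -0.4] | turn [-0.001 -0.001 -0.002] shift now [ 0.2 -0.4  0. ] after turn [ 0.2 -0.4  0. ]
```

```bash
python3 -m handwheel '-30 0 0 0 0 0; -55 0 0 0 0 0; -55 0 0 0 0 0; 0 -30 35 0 0 0; 0 -50 50 0 0 0; 0 -30 20 0 0 0; 0 0 0 0 0 0; 0 0 0 0 0 0';  python3 - <<'E'
from h import *
delta(.4831,.1674,.2262,7)
snap('wrist','w12.png')
E
```

```text
t: 24.2
tcp_pos: [0.4718, 0.1879, 0.3161]
tool_rot: [[-0.006, -0.124, 0.992], [-0.0, 0.992, 0.124], [-1.0, 0.0, -0.006]]
contact_force: [0.2, 0.8, -2.0]
width: 0.0581
t 24.20 tcp [471.8 187.9 316.1] w 58.1 F [ 0.2  0.8 -2. ] | turn [ 0.002 -0.006 -0.   ] shift now [ 89.9 -21.7   9.1] after turn [ 89.9 -21.7   8.7]
```

View pics/w12.png

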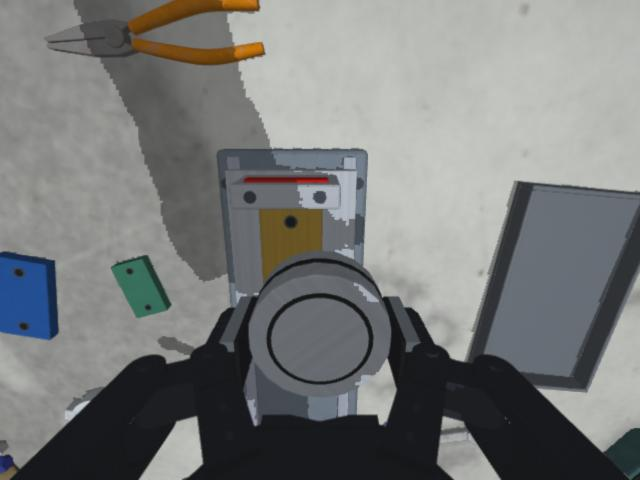

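```bash
python3 - <<'E'
from h import *
print(onz('wrist',320,338.5,.1689))
E
python3 -m handwheel '0 -21.5 9 0.002 -0.006 0; 0 0 0 0 0 0; 30 0 0 0 0 0; 0 0 0 0 0 0; 0 0 0 0 0 0';python3 - <<'E'
from h import *
delta(.4831,.1674,.2262,7)
E
```

```text
[0.47065973 0.18831064 0.1689    ]
t: 24.88
tcp_pos: [0.4803, 0.1719, 0.2867]
tool_rot: [[-0.0, -0.13, 0.992], [0.002, 0.992, 0.13], [-1.0, 0.002, 0.0]]
contact_force: [-0.1, -0.6, -2.0]
width: 0.0581
t 24.88 tcp [480.3 171.9 286.7] w 58.1 F [-0.1 -0.6 -2. ] | turn [ 0.008  0.    -0.002] shift now [60.4 -5.   2.1] after turn [60.5 -4.8  2.2]
```

Puck held ~1 mm behind the grasp centre; negligible. Continue down.

```bash
python3 -m handwheel '0 -5 3 0.008 0 0; 0 0 0 0 0 0; 20 0 0 0 0 0; 0 0 0 0 0 0; 0 0 0 0 0 0';python3 - <<'E'
from h import *
delta(.4837,.1674,.2262,7)
E
```

```text
t: 25.5
tcp_pos: [0.4852, 0.1678, 0.2703]
tool_rot: [[0.005, -0.122, 0.993], [0.004, 0.993, 0.122], [-1.0, 0.004, 0.005]]
contact_force: [0.4, -0.1, -1.8]
width: 0.0585
t 25.50 tcp [485.2 167.8 270.3] w 58.5 F [ 0.4 -0.1 -1.8] | turn [-0.     0.005 -0.004] shift now [44.1 -0.3 -1.8] after turn [44.1 -0.2 -1.5]
```

```bash
python3 -m handwheel '12 0 -1.5 0 0.005 -0.004; 0 0 0 0 0 0; 12 0 0 0 0 0; 0 0 0 0 0 0; 8 0 0 0 0 0; 0 0 0 0 0 0';python3 - <<'E'
from h import *
delta(.4837,.1674,.2262,7)
E
```

```text
t: 26.25
tcp_pos: [0.4839, 0.1677, 0.2369]
tool_rot: [[0.001, -0.122, 0.993], [-0.0, 0.993, 0.122], [-1.0, -0.001, 0.001]]
contact_force: [0.8, -0.2, -1.2]
width: 0.0585
t 26.25 tcp [483.9 167.7 236.9] w 58.5 F [ 0.8 -0.2 -1.2] | turn [-0.     0.001  0.001] shift now [10.7 -0.3 -0.2] after turn [10.7 -0.3 -0.2]
```

```bash
python3 -m handwheel '7 0 0 0 0 0; 0 0 0 0 0 0; 3 0 0 0 0 0; 0 0 0 0 0 0';python3 - <<'E'
from h import *
delta(.4837,.1674,.2262,7)
E
```

```text
t: 26.75
tcp_pos: [0.4841, 0.1678, 0.2266]
tool_rot: [[0.002, -0.122, 0.993], [-0.0, 0.993, 0.122], [-1.0, -0.0, 0.002]]
contact_force: [0.2, 0.4, -2.4]
width: 0.058
t 26.75 tcp [484.1 167.8 226.6] w 58.0 F [ 0.2  0.4 -2.4] | turn [-0.     0.002  0.   ] shift now [ 0.4 -0.3 -0.5] after turn [ 0.4 -0.3 -0.5]
```

```bash
python3 -m handwheel '0.8 0 0 0 0 0; 0 0 0 0 0 0'; python3 -m handwheel '0 0 0 0 0 0; 0 0 0 0 0 0; 0 0 0 0 0 0;0 0 0 0 0 0; 0 0 0 0 0 0; -30 0 0 0 0 0; -50 0 0 0 0 0; -40 0 0 0 0 0; 0 0 -20 0 0 0; 0 0 0 0 0 0; 0 0 0 0 0 0' 0;python3 - <<'E'
from h import *
delta(.4837,.1674,.2262,7)
cal=vision.get_calibration('wrist');print(cal['rvec'],cal['tvec'])
im=snap('wrist','w13.png')
cv2.imwrite('pics/c13.png',cv2.resize(im[130:350,220:420][:,:,::-1],(545,600),interpolation=cv2.INTER_CUBIC))
E
```

```text
t: 27.0
tcp_pos: [0.4843, 0.1678, 0.2263]
tool_rot: [[0.002, -0.122, 0.993], [0.0, 0.993, 0.122], [-1.0, -0.0, 0.002]]
contact_force: [0.5, 0.0, -1.5]
width: 0.0584
t: 28.38
tcp_pos: [0.4629, 0.1651, 0.3481]
tool_rot: [[0.001, -0.122, 0.993], [-0.001, 0.993, 0.122], [-1.0, -0.001, 0.001]]
contact_force: [-0.3, -0.9, 0.1]
width: 0.0855
t 28.38 tcp [462.9 165.1 348.1] w 85.5 F [-0.3 -0.9  0.1] | turn [-0.     0.001  0.001] shift now [121.9  -0.2  20.9] after turn [121.9  -0.3  20.9]
[-1.92230143 -2.17134425 -0.36043465] [-0.10770292 -0.47847084  0.17126991]
```

View pics/c13.png

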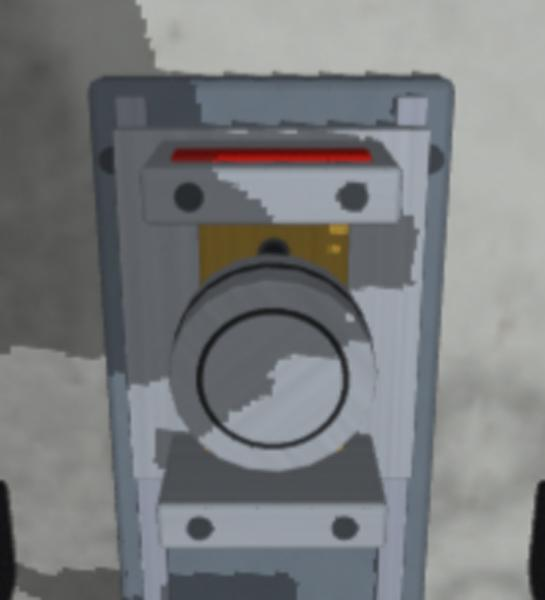

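Run:
```python
from h import *
f=lambda x,y,z=.079:onz('wrist',x/2.7272+220,y/2.7272+130,z)[:2]*1000
S=np.array([f(188,197),f(353,197),f(200,528),f(344,528)]);print(S.mean(0),f(272,378))
```

```text
[483.22767142 167.47538977] [484.74493959 167.86494297]
```

```bash
python3 -m handwheel '0 0 -50 0 0 0; 0 0 -50 0 0 0; 0 0 -45 0 0 0; 0 0 0 0 0 0; 0 0 0 0 -0.15 0; 0 0 0 0 -0.15 0; 0 0 0 0 -0.15 0; 0 0 0 0 0 0; 0 0 0 0 0 0' 1 60
cat >> h.py <<'E'
def tip(l=.173):
    s=sense();R=np.array(s['tool_rot']);p=np.array(s['tcp_pos']);t=p+R[:,0]*l
    a=np.radians(7);d=np.array([np.cos(a),np.sin(a),0]);n=np.array([-d[1],d[0],0])
    q=t-np.array([.4831,.1674,0])
    print('t %.2f'%s['t'],'tip',np.round(t*1000,1),'along/lat from nest0',round(q@d*1000,1),round(q@n*1000,1),'pitch %.3f'%np.arctan2(R[:,0]@d,-R[2,0]),'F along/lat/z',np.round([s['contact_force']@d,s['contact_force']@n,s['contact_force'][2]],1),'w',s['width'])
E
python3 - <<'E'
from h import *
tip(); delta(.3178,.1471,.2175,7)
E
```

```text
t: 29.55
tcp_pos: [0.3192, 0.1477, 0.3413]
tool_rot: [[0.431, -0.12, 0.894], [0.048, 0.993, 0.11], [-0.901, -0.005, 0.433]]
contact_force: [-0.7, 0.1, -0.9]
width: 0.0
t 29.55 tip [393.7 156.  185.4] along/lat from nest0 -90.1 -0.4 pitch 0.448 F along/lat/z [-0.6  0.1 -0.9] w 3.762767929697728e-05
t 29.55 tcp [319.2 147.7 341.3] w 0.0 F [-0.7  0.1 -0.9] | turn [-0.001  0.448  0.005] shift now [ 1.109e+02  1.000e-01 -5.490e+01] after turn [123.8  -0.4  -1.4]
```

```bash
python3 -m handwheel '45 0 -22 0 0 0; 0 0 0 0 0 0; 45 0 -22 0 0 0; 0 0 0 0 0 0; 0 0 0 0 0 0'
python3 - <<'E'
from h import *
tip(); delta(.3178,.1471,.2175,7)
E
```

```text
t: 30.18
tcp_pos: [0.3239, 0.1493, 0.246]
tool_rot: [[0.429, -0.118, 0.896], [0.048, 0.993, 0.108], [-0.902, -0.004, 0.432]]
contact_force: [0.3, 1.1, -0.2]
width: 0.0
t 30.18 tip [398.1 157.6  89.9] along/lat from nest0 -85.6 0.6 pitch 0.446 F along/lat/z [ 0.5  1.  -0.2] w 2.700708050579861e-06
t 30.18 tcp [323.9 149.3 246. ] w 0.0 F [ 0.3  1.1 -0.2] | turn [-0.003  0.446  0.004] shift now [ 23.   -1.4 -18. ] after turn [28.5 -1.4 -6.3]
```

```bash
python3 -m handwheel '13 -0.5 -8 0 0 0; 0 0 0 0 0 0; 12 0 -7 0 0 0; 0 0 0 0 0 0; 0 0 0 0 0 0'
python3 - <<'E'
from h import *
tip(); snap('wrist','w14.png'); snap('scene','s14.png')
E
```

```text
t: 30.8
tcp_pos: [0.3241, 0.1499, 0.2212]
tool_rot: [[0.436, -0.118, 0.892], [0.052, 0.993, 0.106], [-0.898, -0.0, 0.439]]
contact_force: [0.3, 0.9, -0.3]
width: -0.0003
t 30.80 tip [399.6 158.8  65.8] along/lat from nest0 -83.9 1.7 pitch 0.455 F along/lat/z [ 0.4  0.8 -0.3] w -0.0003013110001294025
```

View pics/w14.png

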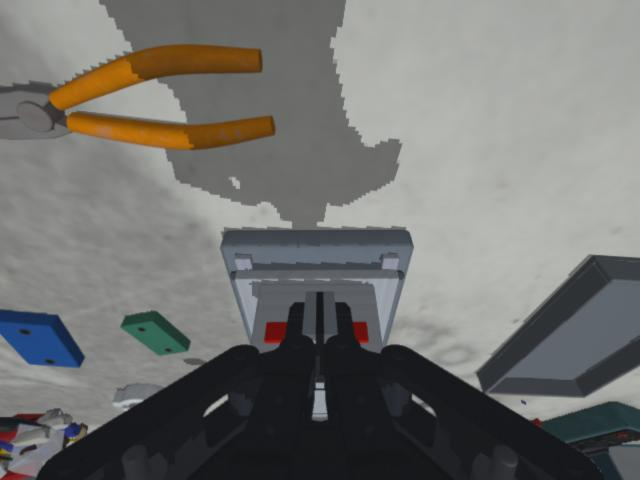

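View pics/s14.png

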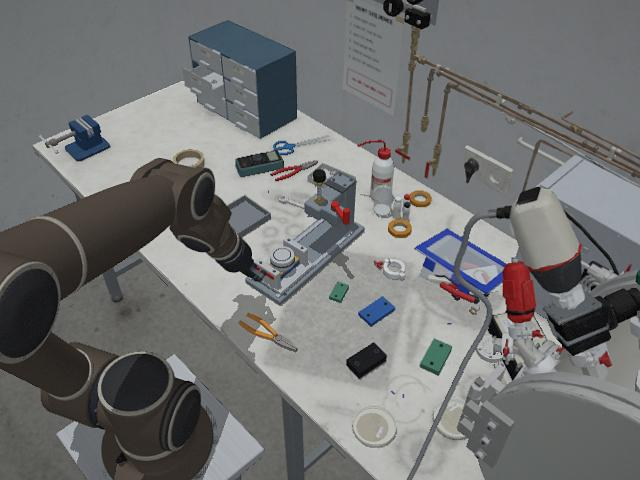

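```bash
python3 -m handwheel '7 -1 7.5 0 0 0; 0 0 0 0 0 0; 2 0 4.5 0 0 0; 0 0 0 0 0 0'
python3 - <<'E'
from h import *
tip()
E
```

```text
t: 31.4
tcp_pos: [0.3401, 0.1507, 0.2184]
tool_rot: [[0.437, -0.118, 0.892], [0.052, 0.993, 0.106], [-0.898, -0.0, 0.44]]
contact_force: [0.4, -0.8, 0.3]
width: -0.0002
t 31.40 tip [415.7 159.6  63. ] along/lat from nest0 -67.9 0.5 pitch 0.455 F along/lat/z [ 0.3 -0.8  0.3] w -0.00018804291056285187
```

```bash
python3 -m handwheel '1.7 0 3.6 0 0 0; 2.2 0 4.5 0 0 0; 3 0 6 0 0 0; 3.5 0 7.2 0 0 0; 3.5 0 7.2 0 0 0; 3.5 0 7.2 0 0 0; 2.5 0 4 0 0 0; 0 0 0 0 0 0'
python3 - <<'E'
from h import *
tip()
E
```

```text
t: 32.4
tcp_pos: [0.3874, 0.1564, 0.2177]
tool_rot: [[0.436, -0.118, 0.892], [0.052, 0.993, 0.106], [-0.899, -0.0, 0.439]]
contact_force: [-0.4, -0.6, 0.2]
width: -0.0001
t 32.40 tip [462.8 165.3  62.3] along/lat from nest0 -20.4 0.4 pitch 0.454 F along/lat/z [-0.5 -0.5  0.2] w -9.450905339779636e-05
```

Run:
```python
from h import *
snap('wrist','w15.png'); im=snap('scene')
cv2.imwrite('pics/s15.png',cv2.resize(im[150:320,200:400][:,:,::-1],None,fx=3,fy=3,interpolation=cv2.INTER_CUBIC))
```

```text
(no output)
```

View pics/w15.png

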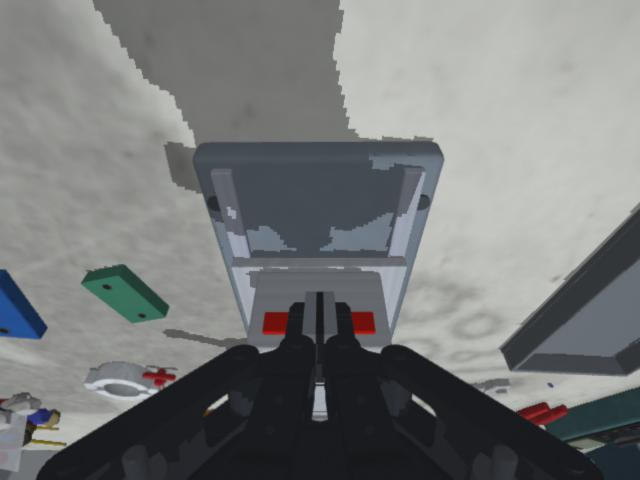

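View pics/s15.png

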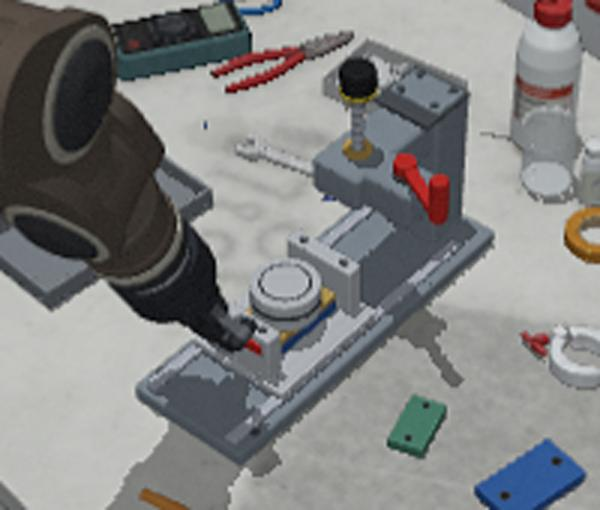

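```bash
python3 -m handwheel '1.7 0 3.6 0 0 0; 2.2 0 4.5 0 0 0; 3 0 6 0 0 0; 3.5 0 7.2 0 0 0; 3.5 0 7.2 0 0 0; 3.5 0 7.2 0 0 0; 3.5 0 7.2 0 0 0;2.5 0 5 0 0 0;2.5 0 5 0 0 0; 2 0 4 0 0 0; 0 0 0 0 0 0'
python3 - <<'E'
from h import *
tip()
E
```

```text
t: 33.88
tcp_pos: [0.4543, 0.1644, 0.2174]
tool_rot: [[0.435, -0.119, 0.892], [0.052, 0.993, 0.107], [-0.899, -0.0, 0.438]]
contact_force: [0.1, -0.1, 0.1]
width: 0.0
t 33.88 tip [529.6 173.4  62. ] along/lat from nest0 46.9 0.3 pitch 0.454 F along/lat/z [ 0.1 -0.1  0.1] w 4.301828651711521e-05
```

```bash
python3 -m handwheel '1.3 0 2.7 0 0 0; 1.8 0 3.6 0 0 0; 1.8 0 3.6 0 0 0; 1.8 0 3.6 0 0 0; 1.3 0 2.7 0 0 0; 0 0 0 0 0 0'
python3 - <<'E'
from h import *
tip()
im=snap('scene')
cv2.imwrite('pics/s16.png',cv2.resize(im[150:320,200:400][:,:,::-1],None,fx=3,fy=3,interpolation=cv2.INTER_CUBIC))
E
```

```text
t: 34.62
tcp_pos: [0.4732, 0.1667, 0.2173]
tool_rot: [[0.435, -0.119, 0.892], [0.052, 0.993, 0.107], [-0.899, -0.0, 0.438]]
contact_force: [-0.3, -0.2, 1.1]
width: 0.0002
t 34.62 tip [548.5 175.7  61.8] along/lat from nest0 65.9 0.3 pitch 0.454 F along/lat/z [-0.3 -0.2  1.1] w 0.00018255971233000027
```

View pics/s16.png

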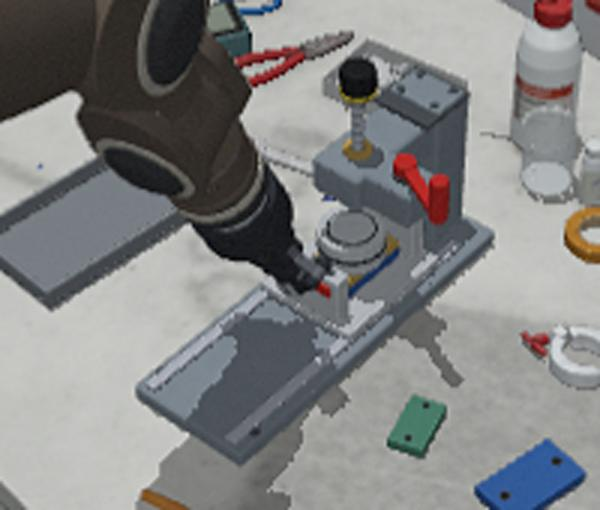

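```bash
for i in 1 2 3; do python3 -m handwheel '0.9 0 1.8 0 0 0; 0.9 0 1.8 0 0 0; 0 0 0 0 0 0' | grep -E "tcp|force"; done; python3 -c "
from h import *
tip()"
```

```text
tcp_pos: [0.4772, 0.1672, 0.2173]
contact_force: [-2.1, 0.3, -0.2]
tcp_pos: [0.4814, 0.1676, 0.2172]
contact_force: [-1.3, 0.4, 0.4]
tcp_pos: [0.4836, 0.1678, 0.2164]
contact_force: [-1.5, -0.9, 1.8]
t 35.80 tip [558.1 176.8  60.5] along/lat from nest0 75.6 0.2 pitch 0.448 F along/lat/z [-1.6 -0.7  1.8] w 0.00020190662637475747
```

```bash
for i in 1 2 3; do python3 -m handwheel '0.9 0 1.8 0 0 0; 1.3 0 2.7 0 0 0' | grep -E "tcp|force"; done; python3 -c "
from h import *
tip()"
```

```text
tcp_pos: [0.4854, 0.1679, 0.2152]
contact_force: [-23.0, -2.3, 15.0]
tcp_pos: [0.4868, 0.1678, 0.2137]
contact_force: [-20.4, -1.9, 13.8]
tcp_pos: [0.4882, 0.1679, 0.2122]
contact_force: [-20.5, -2.2, 13.9]
t 36.55 tip [558.5 176.7  54.4] along/lat from nest0 75.9 0.0 pitch 0.422 F along/lat/z [-20.6   0.3  13.9] w -0.00018955883494288676
```

```bash
python3 -m handwheel '-2 0 -4 0 0 0; -5 0 -10 0 0 0; -15 0 -35 0 0 0; -50 0 0 0 0 0; -50 0 0 0 0 0; 0 0 0 0 0.188 0; 0 0 0 0 0.188 0; 0 0 0 0 0.05 0; 0 0 0 0 0 0; 0 0 0 0 0 0' 0
python3 - <<'E'
from h import *
delta(.442,-.154,.34,-6.6)
cal=vision.get_calibration('wrist');print(cal['rvec'],cal['tvec'])
snap('wrist','w17.png')
im=snap('scene','s17.png')
snap('top','t17.png')
E
```

```text
t: 37.8
tcp_pos: [0.3887, 0.1547, 0.3085]
tool_rot: [[-0.003, -0.124, 0.992], [-0.0, 0.992, 0.124], [-1.0, 0.0, -0.003]]
contact_force: [0.3, -0.3, -0.5]
width: 0.085
t 37.80 tcp [388.7 154.7 308.5] w 85.0 F [ 0.3 -0.3 -0.5] | turn [ 0.24  -0.003  0.   ] shift now [ -31.6 -312.9   14.5] after turn [ -31.5 -300.5   88.4]
[-1.92239089 -2.17615344 -0.35814486] [-0.10570358 -0.39445242  0.15966186]
```

View pics/w17.png

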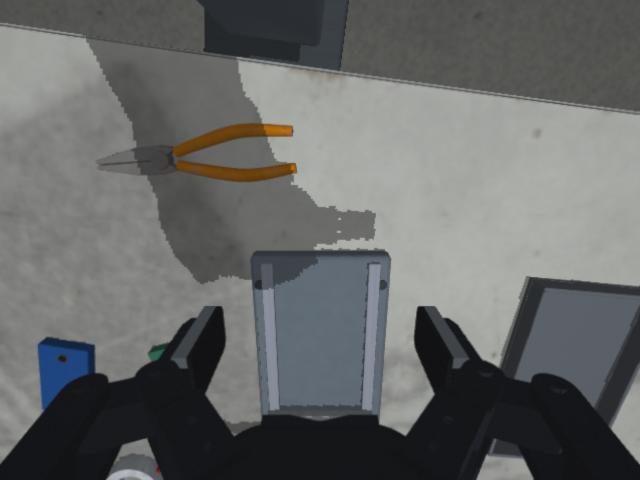

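View pics/s17.png

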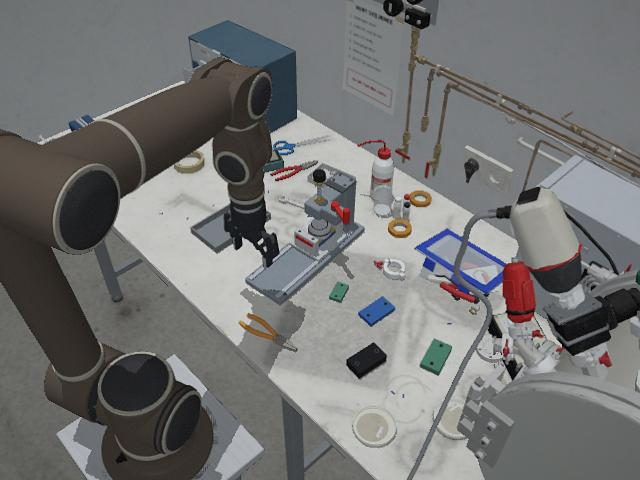

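View pics/t17.png

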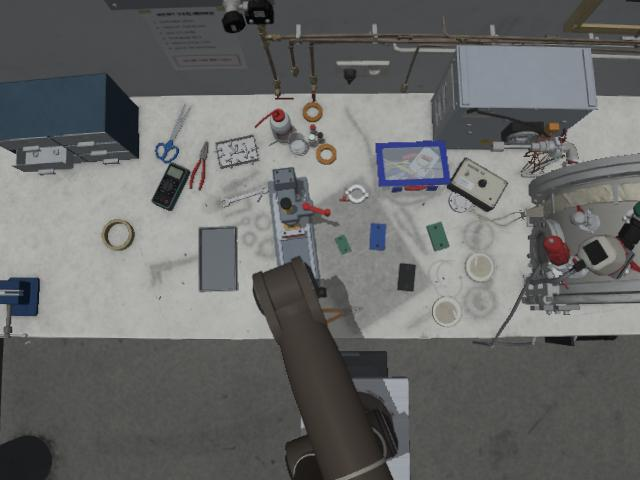

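Run:
```python
import cv2
im=cv2.imread('pics/s17.png')
cv2.imwrite('pics/c17.png',cv2.resize(im[160:280,250:380],(780,600)[0:2] if 0 else None,fx=5,fy=5,interpolation=cv2.INTER_CUBIC))
```

```text
(no output)
```

View pics/c17.png

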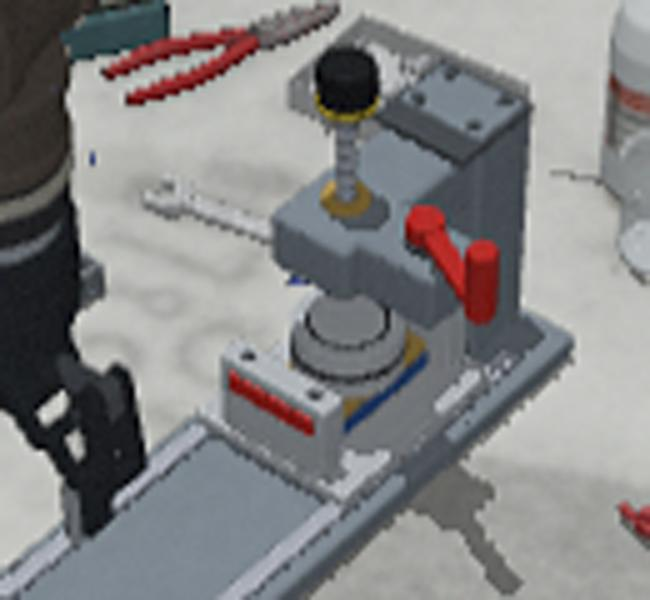

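Run:
```python
import cv2
im=cv2.imread('pics/t17.png')
cv2.imwrite('pics/c18.png',cv2.resize(im[160:250,250:350],None,fx=6,fy=6,interpolation=cv2.INTER_CUBIC))
```

```text
(no output)
```

View pics/c18.png

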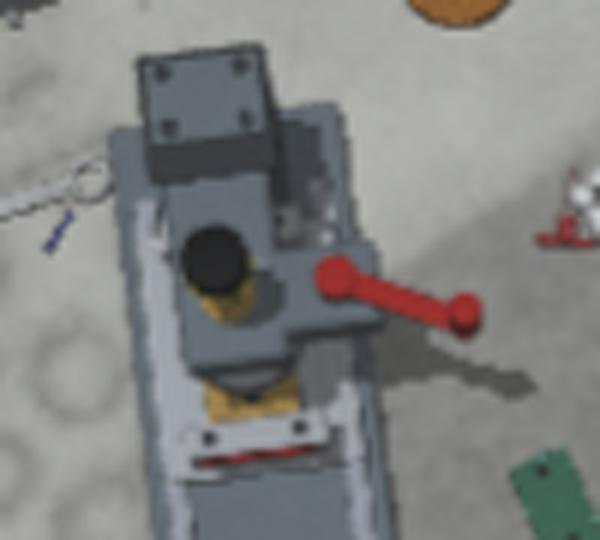

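```bash
cat >> h.py <<'E'
def tri(*obs):
    A=np.zeros((3,3));b=np.zeros(3);rs=[]
    for n,u,v,cal in obs:
        o,d=ray(n,u,v,cal);d=d/np.linalg.norm(d);P=np.eye(3)-np.outer(d,d);A+=P;b+=P@o;rs.append((o,d))
    p=np.linalg.solve(A,b);return p,[np.linalg.norm(np.cross(p-o,d)) for o,d in rs]
E
python3 - <<'E'
from h import *
print(tri(('scene',319.4,172.4,None),('top',286,202.7,None)))
print(tri(('scene',346.2,210,None),('top',327.5,211.3,None)))
f=lambda u,v:onz('top',u,v,.079)
r=(f(285,233)+f(299.8,231.2))/2;print('rail',r)
a=np.radians(7);d=np.array([np.cos(a),np.sin(a)]);n=np.array([-d[1],d[0]])
o=np.array([.4831,.1674])
print((r[:2]-o)@d,(r[:2]-o)@n)
for p in [(.6328,.1855)]: pass
O=o+d*.145;print('origin est',O,'lever pivot',O-n*.05)
for th in (0,.15): 
  # lever at 0 points? 
  pass
E
```

```text
(array([0.62461134, 0.18178776, 0.24773922]), [np.float64(0.0002090086118333332), np.float64(0.0002090086118331111)])
(array([0.60963202, 0.07520903, 0.20595475]), [np.float64(0.0002621391330716022), np.float64(0.0002621391330717386)])
rail [0.57376283 0.17692799 0.079     ]
0.09114821818802121 -0.0015920470489868366
origin est [0.62701919 0.18507105] lever pivot [0.63311266 0.13544375]
```

```bash
python3 -m handwheel '-50 0 0 0 0 0; -50 0 0 0 0 0; -50 0 40 0 0 0; 0 0 55 0 0 0; 0 0 55 0 0 0; 0 0 55 0 0 0; 0 0 20 0 0 0; 0 0 0 0 0 0; 0 0 0 0 0 0' 1 60
python3 - <<'E'
from h import *
delta(.6255,.1835,.44,7)
cal=vision.get_calibration('wrist');print(cal['rvec'],cal['tvec'])
snap('wrist','w19.png')
E
```

```text
t: 39.08
tcp_pos: [0.6137, 0.1826, 0.4615]
tool_rot: [[0.003, -0.126, 0.992], [0.001, 0.992, 0.126], [-1.0, 0.001, 0.004]]
contact_force: [0.1, -0.5, 0.8]
width: 0.0001
t 39.08 tcp [613.7 182.6 461.5] w 0.1 F [ 0.1 -0.5  0.8] | turn [ 0.004  0.004 -0.001] shift now [21.5 -0.6 11.7] after turn [21.5 -0.6 11.8]
[-1.91738605 -2.17433405 -0.36545578] [-0.10467646 -0.65987556  0.22688025]
```

View pics/w19.png

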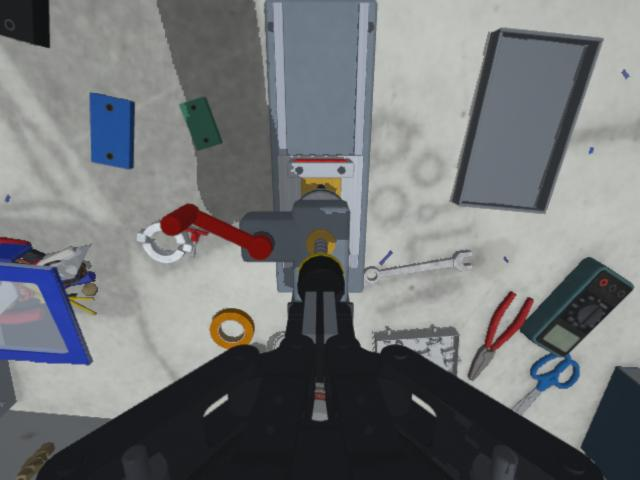

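Run:
```python
from h import *
print(proj('wrist',(.6255,.1835,.248)),proj('wrist',(.6246,.1818,.248)),proj('wrist',(.6255,.1835,.161)))
im=cv2.imread('pics/w19.png');cv2.imwrite('pics/c19.png',cv2.resize(im[160:310,230:430],None,fx=4,fy=4,interpolation=cv2.INTER_CUBIC))
```

```text
(np.float64(317.98340919260016), np.float64(288.7213691039063)) (np.float64(315.39416647477816), np.float64(287.08983402737573)) (np.float64(318.39698993446234), np.float64(241.56021705691512))
```

View pics/c19.png

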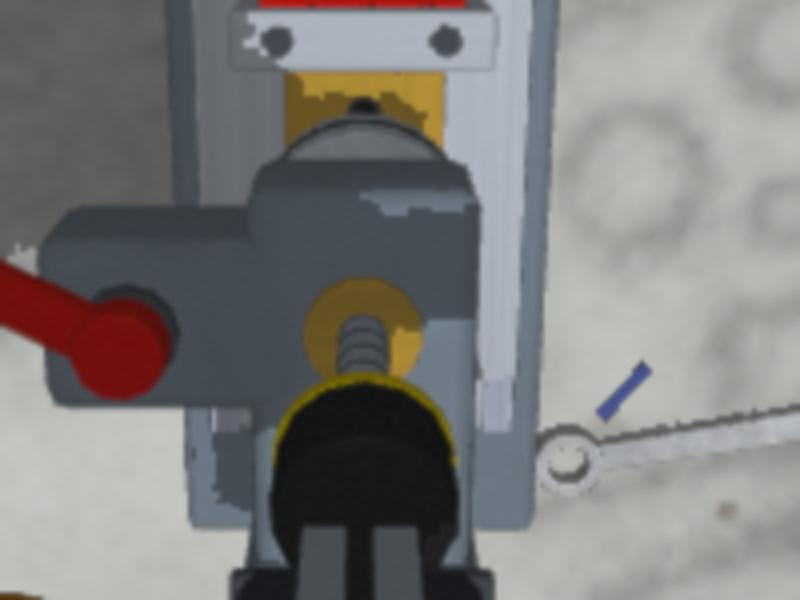

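Run:
```python
from h import *
f=lambda x,y,z:onz('wrist',x/4+230,y/4+160,z)
print('collar',f(363,330,.163)); r=(f(277,42,.079)+f(445,41,.079))/2;print('rail',r)
a=np.radians(7);d=np.array([np.cos(a),np.sin(a)]);n=np.array([-d[1],d[0]]);o=np.array([.4831,.1674])
print((r[:2]-o)@d,(r[:2]-o)@n); print('origin from rail',r[:2]+d*.051)
print('pivot',f(122,350,.18))
```

```text
collar [0.62539465 0.18551071 0.163     ]
rail [0.57595063 0.17899937 0.079     ]
0.0935721397410303 0.00019726816564305893
origin from rail [0.62657048 0.18521471]
pivot [0.62969662 0.13735553 0.18      ]
```

```bash
python3 -m handwheel '0 1.2 12 0.004 0.004 0; 0 0 0 0 0 0; 10 0 0 0 0 0; 0 0 0 0 0 0; 0 0 0 0 0 0'
python3 - <<'E'
from h import *
delta(.626,.1853,.421,7)
E
```

```text
t: 39.75
tcp_pos: [0.621, 0.185, 0.4541]
tool_rot: [[0.002, -0.123, 0.992], [0.002, 0.992, 0.123], [-1.0, 0.001, 0.002]]
contact_force: [0.2, -0.5, 0.9]
width: -0.0001
t 39.75 tcp [621.  185.  454.1] w -0.1 F [ 0.2 -0.5  0.9] | turn [ 0.001  0.002 -0.001] shift now [33.1 -0.3  4.9] after turn [33.1 -0.3  5. ]
```

```bash
python3 -m handwheel '10 0 5 0 0 0; 0 0 0 0 0 0; 10 0 0 0 0 0; 0 0 0 0 0 0; 5 0 0 0 0 0; 0 0 0 0 0 0'
python3 - <<'E'
from h import *
delta(.626,.1853,.421,7)
E
```

```text
t: 40.5
tcp_pos: [0.6264, 0.1856, 0.4268]
tool_rot: [[0.001, -0.123, 0.992], [0.001, 0.992, 0.123], [-1.0, 0.001, 0.002]]
contact_force: [-0.3, -0.6, 0.2]
width: -0.0003
t 40.50 tcp [626.4 185.6 426.8] w -0.3 F [-0.3 -0.6  0.2] | turn [ 0.001  0.002 -0.001] shift now [ 5.8 -0.3 -0.4] after turn [ 5.8 -0.3 -0.4]
```

```bash
for i in 1 2 3 4 5 6; do python3 -m handwheel '1.5 0 0 0 0 0; 1.5 0 0 0 0 0' | grep -E "tcp|force"; done
```

```text
tcp_pos: [0.6264, 0.1856, 0.424]
contact_force: [-0.3, -0.5, 1.1]
tcp_pos: [0.6264, 0.1856, 0.4213]
contact_force: [-0.3, -0.2, 2.7]
tcp_pos: [0.6262, 0.1856, 0.4187]
contact_force: [-0.1, 0.5, 2.3]
tcp_pos: [0.6262, 0.1856, 0.4158]
contact_force: [-0.6, 0.1, 1.8]
tcp_pos: [0.6262, 0.1856, 0.4125]
contact_force: [-1.4, 0.9, 2.7]
tcp_pos: [0.6262, 0.1856, 0.4093]
contact_force: [-1.4, 0.2, 1.8]
```

```bash
for i in 1 2 3 4 5; do python3 -m handwheel '1 0 0 0 0 0; 1 0 0 0 0 0' | grep -E "tcp|force"; done; python3 -c "
from h import *
im=snap('scene');cv2.imwrite('pics/c20.png',cv2.resize(im[160:280,250:380][:,:,::-1],None,fx=5,fy=5,interpolation=cv2.INTER_CUBIC))"
```

```text
tcp_pos: [0.6262, 0.1856, 0.4071]
contact_force: [-0.3, -1.0, 2.3]
tcp_pos: [0.6262, 0.1856, 0.4049]
contact_force: [-0.0, -0.9, 2.5]
tcp_pos: [0.6262, 0.1856, 0.4028]
contact_force: [-0.6, -0.6, 2.0]
tcp_pos: [0.6262, 0.1855, 0.4007]
contact_force: [-1.1, -0.3, 2.2]
tcp_pos: [0.6262, 0.1856, 0.3985]
contact_force: [-0.5, -0.6, 2.4]
```

View pics/c20.png

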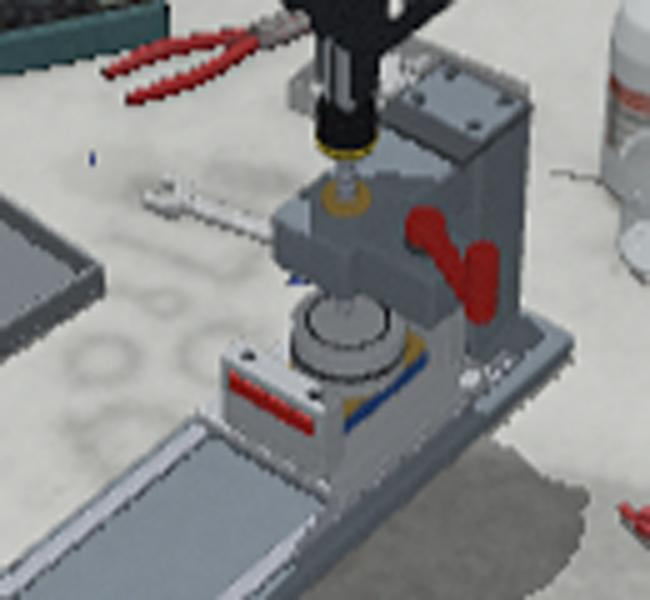

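```bash
for i in 1 2 3 4 5 6; do python3 -m handwheel '0.8 0 0 0 0 0' | grep -E "tcp|force"; done
```

```text
tcp_pos: [0.6262, 0.1856, 0.3975]
contact_force: [-0.4, 0.0, 2.4]
tcp_pos: [0.6262, 0.1856, 0.3967]
contact_force: [-1.1, -0.9, 1.9]
tcp_pos: [0.6262, 0.1856, 0.3959]
contact_force: [-1.6, -0.0, 2.5]
tcp_pos: [0.6262, 0.1856, 0.395]
contact_force: [0.3, -0.7, 1.8]
tcp_pos: [0.6262, 0.1856, 0.3941]
contact_force: [-1.0, -0.5, 2.9]
tcp_pos: [0.6262, 0.1856, 0.3933]
contact_force: [-0.8, -0.5, 2.3]
```

```bash
for i in 1 2 3 4 5 6; do python3 -m handwheel '0.8 0 0 0 0 0' | grep -E "tcp|force"; done
```

```text
tcp_pos: [0.6262, 0.1856, 0.3924]
contact_force: [-1.1, -1.3, 1.8]
tcp_pos: [0.6262, 0.1856, 0.3916]
contact_force: [-0.6, -0.6, 2.8]
tcp_pos: [0.6262, 0.1856, 0.3913]
contact_force: [-2.8, -0.4, 7.1]
tcp_pos: [0.626, 0.1855, 0.3913]
contact_force: [-3.0, -0.2, 7.8]
tcp_pos: [0.6259, 0.1855, 0.3913]
contact_force: [-1.3, -1.2, 5.6]
tcp_pos: [0.6257, 0.1854, 0.3913]
contact_force: [-1.7, -1.1, 4.7]
```

```bash
python3 -m handwheel '-15 0 0 0 0 0; -40 0 0 0 0 0; 0 0 0 0 0 0; 0 -40 -20 0 0 0; 0 -50 -30 0 0 0; 0 -15 -15 0 0 0; 0 0 0 0 0 0; 0 0 0 0 0 0'
python3 - <<'E'
from h import *
delta(.5696,.0706,.355,7)
snap('wrist','w21.png')
cal=vision.get_calibration('wrist');print(cal['rvec'],cal['tvec'])
E
```

```text
t: 45.8
tcp_pos: [0.5738, 0.0713, 0.4462]
tool_rot: [[0.005, -0.124, 0.992], [0.003, 0.992, 0.124], [-1.0, 0.002, 0.006]]
contact_force: [0.7, 0.6, -0.1]
width: 0.0001
t 45.80 tcp [573.8  71.3 446.2] w 0.1 F [ 0.7  0.6 -0.1] | turn [ 0.003  0.006 -0.002] shift now [91.2 -0.3 -4.7] after turn [91.2 -0.1 -4.2]
[-1.91808023 -2.17244249 -0.36848354] [-4.32251193e-04 -6.04810125e-01  2.28537849e-01]
```

View pics/w21.png

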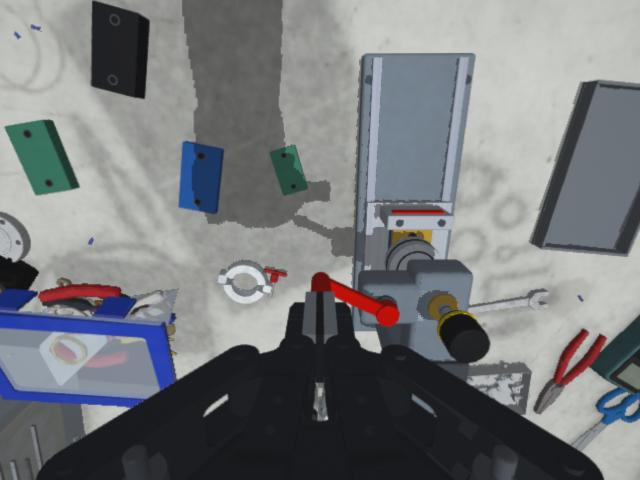

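Run:
```python
from h import *
p=onz('wrist',320.5,281,.206);print(p)
P=np.array([.6321,.1357]);a=np.radians(7);d=np.array([np.cos(a),np.sin(a)]);n=np.array([-d[1],d[0]])
q=p[:2]-P;print(q@d,q@n)
for ph in (-26,-15,0,15,25,35,40):
    f=np.radians(ph);t=P+d*(.062*np.sin(f)-.020)-n*.062*np.cos(f);print(ph,np.round(t*1000,1))
```

```text
[0.59375547 0.07518676 0.206     ]
-0.04543342262704008 -0.055389165586161
-26 [592.1  74.6]
-15 [603.6  71.9]
0 [619.8  71.7]
15 [635.5  75.8]
25 [645.1  80.7]
35 [653.7  87.2]
40 [657.6  91. ]
```

```bash
python3 -m handwheel '30 0 -5 0.003 0.005 0; 0 0 0 0 0 0; 30 0 0 0 0 0; 0 0 0 0 0 0; 25 0 0 0 0 0; 0 0 0 0 0 0'
python3 - <<'E'
from h import *
delta(.5921,.0746,.355,7)
snap('wrist','w22.png')
E
```

```text
t: 46.6
tcp_pos: [0.5727, 0.0751, 0.3649]
tool_rot: [[0.006, -0.127, 0.992], [0.003, 0.992, 0.127], [-1.0, 0.002, 0.006]]
contact_force: [0.1, -0.9, 0.4]
width: -0.0002
t 46.60 tcp [572.7  75.1 364.9] w -0.2 F [ 0.1 -0.9  0.4] | turn [ 0.005  0.006 -0.002] shift now [10.  -3.  19.1] after turn [ 9.9 -2.9 19.2]
```

View pics/w22.png

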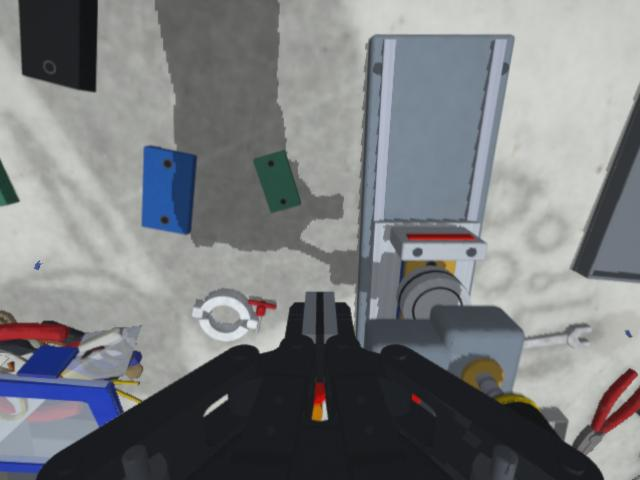

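```bash
python3 -m handwheel '9 -3 0 0.005 0.006 0; 0 0 0 0 0 0; 0 0 7 0 0 0; 0 0 7 0 0 0; 0 0 5 0 0 0; 0 0 0 0 0 0'
python3 - <<'E'
from h import *
delta(.6036,.0719,.355,7);tip()
E
```

```text
t: 47.4
tcp_pos: [0.5948, 0.0744, 0.3615]
tool_rot: [[0.008, -0.122, 0.993], [0.003, 0.993, 0.122], [-1.0, 0.002, 0.008]]
contact_force: [0.6, 0.5, -0.3]
width: 0.0002
t 47.40 tcp [594.8  74.4 361.5] w 0.2 F [ 0.6  0.5 -0.3] | turn [-0.     0.008 -0.002] shift now [ 6.6 -3.6  8.4] after turn [ 6.5 -3.6  8.5]
t 47.40 tip [596.1  75.  188.5] along/lat from nest0 100.9 -105.5 pitch 0.008 F along/lat/z [ 0.6  0.4 -0.3] w 0.0002310951497495894
```

```bash
python3 -m handwheel '2 -2 5 0 0.008 0; 2 -1.5 5 0 0 0; 0 -0.5 5 0 0 0; 0 -1.5 6 0 0 0; 0 0 0 0 0 0'
python3 - <<'E'
from h import *
delta(.6198,.0717,.358,7)
snap('wrist','w23.png')
im=snap('scene');cv2.imwrite('pics/c23.png',cv2.resize(im[160:280,250:380][:,:,::-1],None,fx=5,fy=5,interpolation=cv2.INTER_CUBIC))
E
```

```text
t: 48.02
tcp_pos: [0.6178, 0.0713, 0.357]
tool_rot: [[-0.001, -0.122, 0.993], [0.002, 0.993, 0.122], [-1.0, 0.002, -0.001]]
contact_force: [-0.3, -0.0, -0.5]
width: -0.0002
t 48.02 tcp [617.8  71.3 357. ] w -0.2 F [-0.3 -0.  -0.5] | turn [-0.    -0.001 -0.002] shift now [-1.   0.2  2.1] after turn [-1.   0.2  2.1]
```

View pics/c23.png

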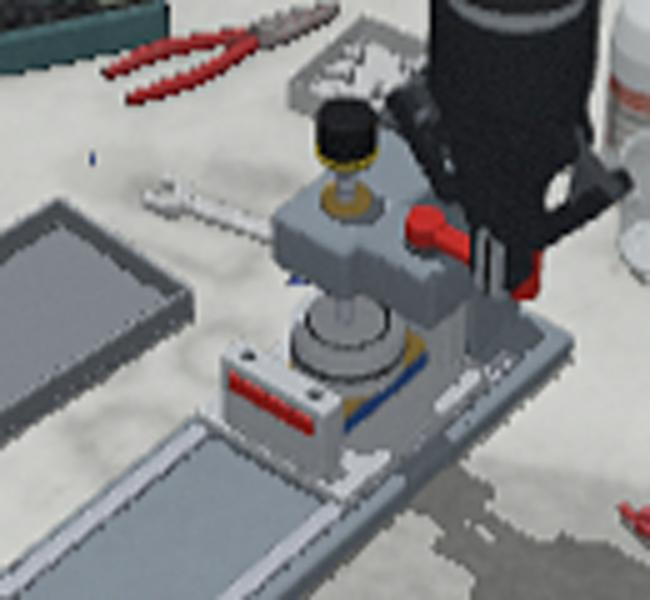

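```bash
python3 -m handwheel '0 0.5 6 0 0 0; 0 1 6 0 0 0; 0 1.5 6 0 0 0; 0 2 6 0 0 0; 0 0 0 0 0 0'
python3 - <<'E'
from h import *
delta(.6451,.0807,.358,7)
E
```

```text
t: 48.75
tcp_pos: [0.6421, 0.0798, 0.3571]
tool_rot: [[-0.001, -0.122, 0.993], [0.002, 0.993, 0.122], [-1.0, 0.002, -0.001]]
contact_force: [0.4, 0.6, 0.9]
width: -0.0003
t 48.75 tcp [642.1  79.8 357.1] w -0.3 F [0.4 0.6 0.9] | turn [-0.    -0.001 -0.002] shift now [-0.9  0.6  3.1] after turn [-0.9  0.6  3.1]
```

```bash
for i in 1 2 3; do python3 -m handwheel '0 2.2 4 0 0 0; 0 2.2 4 0 0 0; 0 0 0 0 0 0' | grep -E "tcp|force"; done
python3 - <<'E'
from h import *
im=snap('scene');cv2.imwrite('pics/c24.png',cv2.resize(im[160:280,250:380][:,:,::-1],None,fx=5,fy=5,interpolation=cv2.INTER_CUBIC))
E
```

```text
tcp_pos: [0.65, 0.0856, 0.3571]
contact_force: [0.2, -0.1, 0.3]
tcp_pos: [0.6552, 0.0896, 0.357]
contact_force: [-0.8, 1.0, 0.7]
tcp_pos: [0.6575, 0.0914, 0.357]
contact_force: [-1.5, 0.6, 0.0]
```

View pics/c24.png

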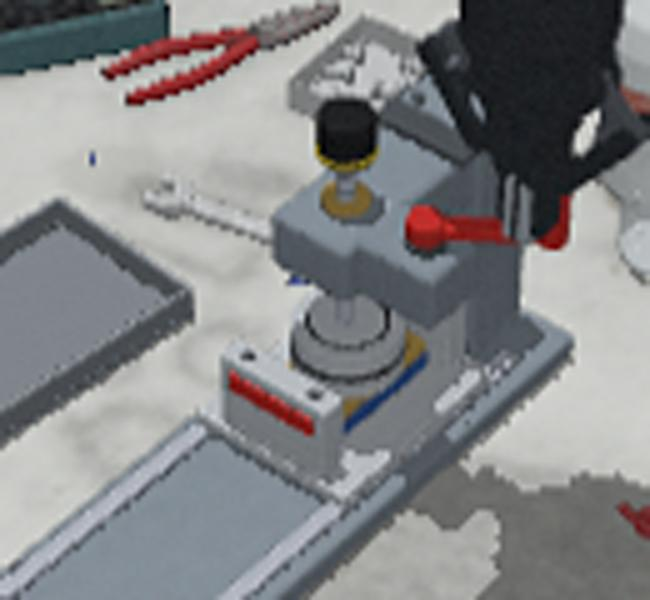

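```bash
for i in 1 2; do python3 -m handwheel '0 2 4 0 0 0; 0 2 4 0 0 0' | grep -E "tcp|force"; done; python3 -m handwheel '0 0 -5 0 0 0; 0 -2 -15 0 0 0; 0 -5 -40 0 0 0; -40 0 -30 0 0 0; -40 0 -50 0 0 0; 0 0 0 0 0 0; 0 0 0 0 0 0' 0;  python3 - <<'E'
from h import *
delta(.446,-.16,.33,-6.6)
im=snap('scene');cv2.imwrite('pics/c25.png',cv2.resize(im[160:280,250:380][:,:,::-1],None,fx=5,fy=5,interpolation=cv2.INTER_CUBIC))
snap('wrist','w25.png');snap('top','t25.png')
E
```

```text
tcp_pos: [0.6606, 0.0935, 0.3567]
contact_force: [-19.7, -10.8, 9.3]
tcp_pos: [0.6628, 0.0951, 0.3567]
contact_force: [-17.5, -8.7, 7.3]
t: 51.3
tcp_pos: [0.5282, 0.0767, 0.4444]
tool_rot: [[-0.046, -0.114, 0.992], [-0.03, 0.993, 0.113], [-0.998, -0.025, -0.049]]
contact_force: [-0.3, 0.9, -1.4]
width: 0.0855
t 51.30 tcp [528.2  76.7 444.4] w 85.5 F [-0.3  0.9 -1.4] | turn [ 0.229 -0.046  0.031] shift now [ 125.2 -222.9 -102.7] after turn [ 114.4 -244.6  -54.5]
```

View pics/c25.png

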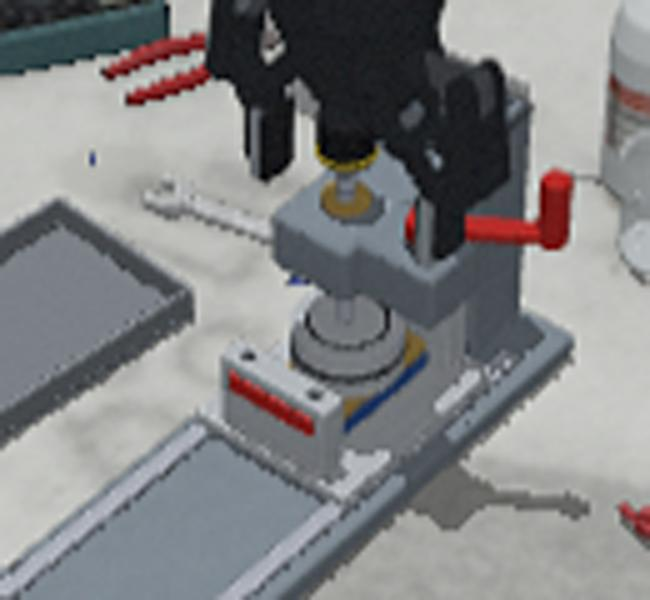

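View pics/w25.png

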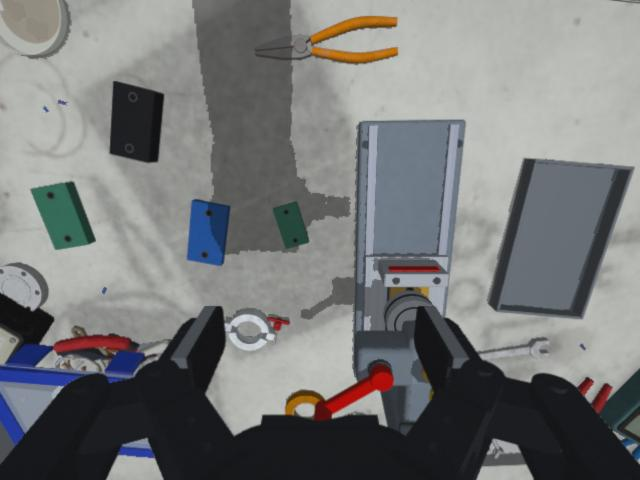

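View pics/t25.png

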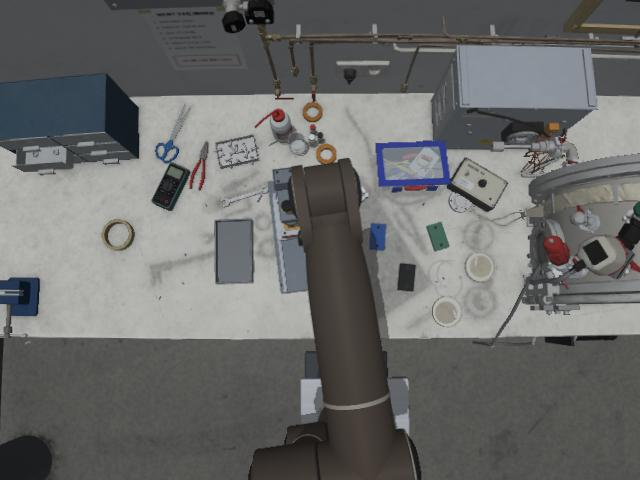

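```bash
python3 -m handwheel '30 -20 -30 0.12 -0.046 0.031; 30 -50 -30 0.11 0 0; 30 -60 0 0 0 0; 20 -60 0 0 0 0; 0 -40 0 0 0 0; 0 0 0 0 0 0; 0 0 0 0 0 0';  python3 - <<'E'
from h import *
cal=vision.get_calibration('wrist');im=snap('wrist','w26.png')
M=masks(im)
for k,z in (('blue',.012),('green',.016),('black',.024)):
  for c in blobs(M[k],800,20000): print(k,c[:,0].mean(0),rect('w',c,z,cal))
delta(.446,-.156,.175,-6.6)
E
```

```text
t: 52.32
tcp_pos: [0.4528, -0.1534, 0.3264]
tool_rot: [[-0.014, 0.122, 0.992], [0.008, 0.992, -0.122], [-1.0, 0.006, -0.015]]
contact_force: [0.1, 0.5, -0.1]
width: 0.0855
blue [406.26771654 326.16535433] (568.3, -75.5, 83.6, 46.1, -4.0)
green [237.84375    353.51041667] (566.3, -254.3, 83.3, 49.9, 16.3)
green [517.47333333 298.57333333] (542.5, 25.2, 58.1, 31.1, 23.2)
black [311.22419929 224.32384342] (445.7, -157.4, 81.8, 45.5, -6.7)
t 52.38 tcp [ 452.8 -153.1  326.5] w 85.3 F [-0.4  0.1 -0.7] | turn [-0.007 -0.014 -0.006] shift now [151.5  -4.5  -4.3] after turn [151.5  -3.6  -6.5]
```

View pics/w26.png

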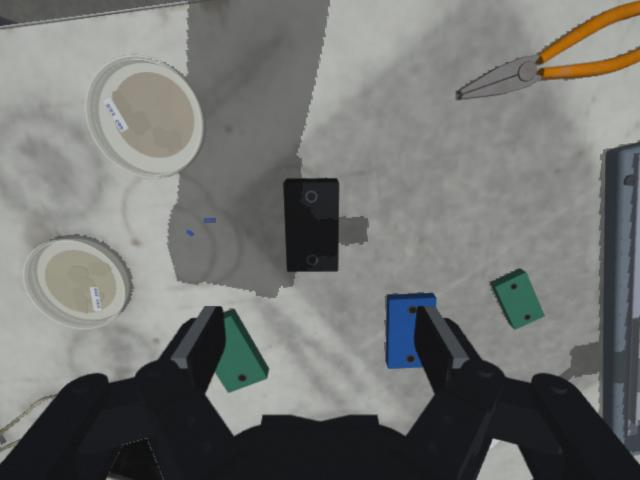

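Large green at (240,350) is plate_16; the small one at (517,298) is the decoy. Going for the black plate at (445.7,−157.4).

```bash
python3 -m handwheel '20 -5 -5 -0.007 -0.014 -0.006; 0 0 0 0 0 0; 40 0 -1 0 0 0; 0 0 0 0 0 0; 40 0 -1 0 0 0; 0 0 0 0 0 0; 0 0 0 0 0 0';  python3 - <<'E'
from h import *
delta(.4457,-.1572,.177,-6.7)
E
```

```text
t: 53.25
tcp_pos: [0.4507, -0.1533, 0.2335]
tool_rot: [[0.01, 0.106, 0.994], [-0.002, 0.994, -0.106], [-1.0, -0.001, 0.01]]
contact_force: [0.5, 0.5, 0.7]
width: 0.0855
t 53.25 tcp [ 450.7 -153.3  233.5] w 85.5 F [0.5 0.5 0.7] | turn [0.011 0.01  0.001] shift now [56.4 -4.3 -5.1] after turn [56.5 -4.4 -4.5]
```

```bash
python3 -m handwheel '15 -4.4 -5 0.011 0.01 0; 0 0 0 0 0 0; 15 0 -1 0 0 0; 0 0 0 0 0 0; 15 0 -1 0 0 0; 0 0 0 0 0 0; 0 0 0 0 0 0';  python3 - <<'E'
from h import *
delta(.4457,-.1572,.177,-6.7)
E
```

```text
t: 54.12
tcp_pos: [0.4442, -0.1578, 0.1885]
tool_rot: [[0.003, 0.118, 0.993], [-0.002, 0.993, -0.118], [-1.0, -0.002, 0.003]]
contact_force: [0.3, -0.3, 0.1]
width: 0.0851
t 54.12 tcp [ 444.2 -157.8  188.5] w 85.1 F [ 0.3 -0.3  0.1] | turn [-0.001  0.003  0.002] shift now [11.5  0.8  1.4] after turn [11.5  0.8  1.4]
```

```bash
python3 -m handwheel '10 0.8 1 0 0.003 0; 0 0 0 0 0 0; 0 0 0 0 0 0' 0; python3 -m handwheel '0 0 0 0 0 0;0 0 0 0 0 0;0 0 0 0 0 0;0 0 0 0 0 0;0 0 0 0 0 0; -30 0 0 0 0 0; -55 0 0 0 0 0; -55 0 0 0 0 0; -20 0 0 0 0 0; 0 0 0 0 0 0; 0 0 0 0 0 0' 1 60;  python3 - <<'E'
from h import *
delta(.45,.2,.34,-6.7)
snap('top','t27.png');im=snap('wrist','w27.png')
t=cv2.imread('pics/t27.png');cv2.imwrite('pics/c27.png',cv2.resize(t[200:310,190:300],None,fx=5,fy=5,interpolation=cv2.INTER_CUBIC))
E
```

```text
t: 54.5
tcp_pos: [0.4456, -0.1571, 0.178]
tool_rot: [[0.0, 0.118, 0.993], [-0.002, 0.993, -0.118], [-1.0, -0.002, 0.0]]
contact_force: [-0.6, -0.0, 0.2]
width: 0.0851
t: 55.88
tcp_pos: [0.4443, -0.1563, 0.3392]
tool_rot: [[-0.006, 0.118, 0.993], [0.0, 0.993, -0.118], [-1.0, -0.001, -0.006]]
contact_force: [-0.4, -0.9, -1.5]
width: 0.0442
t 55.88 tcp [ 444.3 -156.3  339.2] w 44.2 F [-0.4 -0.9 -1.5] | turn [-0.001 -0.006  0.001] shift now [ -0.8 354.5 -36.3] after turn [ -0.8 354.5 -35.9]
```

View pics/w27.png

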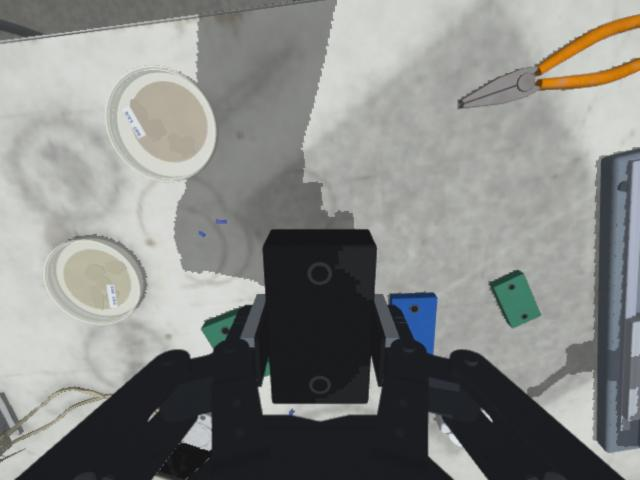

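View pics/c27.png

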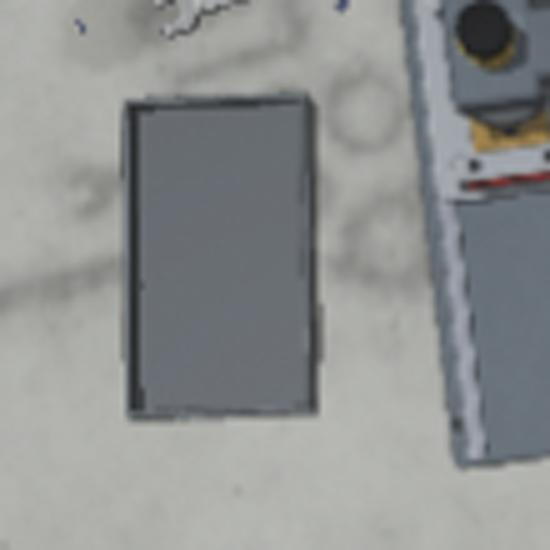

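Run:
```python
from h import *
C=np.array([onz('top',x/5+190,y/5+200,.022)[:2]*1000 for x,y in [(124,101),(311,95),(319,412),(130,417)]])
print(C.round(1),C.mean(0)); 
e=(C[0]+C[1]-C[2]-C[3])/2;print(np.linalg.norm(e),np.degrees(np.arctan2(e[1],e[0])))
```

```text
[[620.4 416.4]
 [623.2 302.6]
 [432.1 295.2]
 [429.4 408.3]] [526.30053796 355.61283142]
191.16664766909466 2.3343945209408115
```

```bash
python3 -m handwheel '0 40 3 -0.157 0 0; 0 60 7 0 0 0; 0 60 7 0 0 0; 0 60 7 0 0 0; 0 60 7 0 0 0; 0 60 7 0 0 0; 0 60 7 0 0 0; 0 50 7 0 0 0; 0 0 0 0 0 0; 0 0 0 0 0 0';  python3 - <<'E'
from h import *
delta(.4803,.3537,.2,2.3)
cal=vision.get_calibration('wrist');print(cal['rvec'],cal['tvec'])
snap('wrist','w28.png')
E
```

```text
t: 57.22
tcp_pos: [0.4829, 0.308, 0.3234]
tool_rot: [[-0.026, -0.041, 0.999], [-0.007, 0.999, 0.041], [-1.0, -0.005, -0.026]]
contact_force: [0.5, -0.4, -2.0]
width: 0.0445
t 57.23 tcp [482.9 308.  323.4] w 44.5 F [ 0.5 -0.4 -2. ] | turn [ 0.001 -0.026  0.005] shift now [123.2  46.5   2.5] after turn [123.4  45.8  -0.7]
[-2.01504565 -2.09959134 -0.31497932] [-0.28666383 -0.4814617   0.15960965]
```

View pics/w28.png

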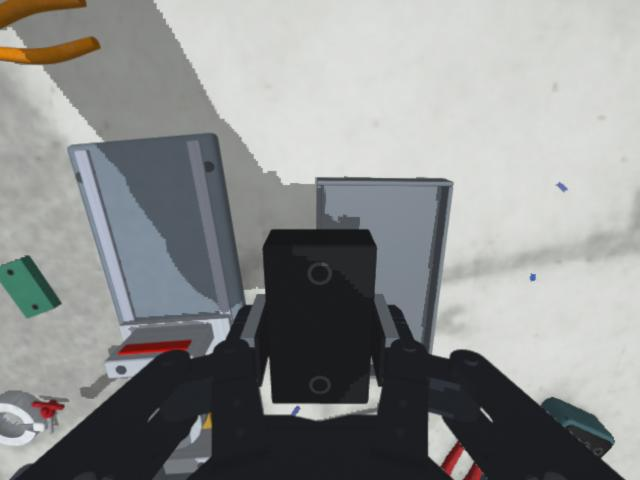

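```bash
python3 - <<'E'
from h import *
print(onz('wrist',316.5,180,.022),onz('wrist',453,181,.022),onz('wrist',436,340,.022))
E
python3 -m handwheel '0 40 0 0 -0.026 0.005; 0 7 0 0 0 0; 40 0 0 0 0 0; 0 0 0 0 0 0; 0 0 0 0 0 0'
python3 - <<'E'
from h import *
delta(.4803,.3537,.184,2.3)
E
```

```text
[0.43405229 0.30195229 0.022     ] [0.43048222 0.41232639 0.022     ] [0.57897943 0.41996319 0.022     ]
t: 57.9
tcp_pos: [0.4822, 0.349, 0.2842]
tool_rot: [[0.001, -0.031, 1.0], [-0.002, 1.0, 0.031], [-1.0, -0.002, 0.001]]
contact_force: [0.4, 0.1, -1.3]
width: 0.0447
t 57.90 tcp [482.2 349.  284.2] w 44.7 F [ 0.4  0.1 -1.3] | turn [-0.009  0.001  0.002] shift now [100.2   4.9  -1.9] after turn [100.2   4.7  -1.7]
```

```bash
python3 -m handwheel '30 9 0 -0.009 0 0.002; 0 0 0 0 0 0; 30 0 0 0 0 0; 0 0 0 0 0 0; 0 0 0 0 0 0'
python3 - <<'E'
from h import *
delta(.4825,.3582,.184,2.3)
snap('wrist','w29.png')
E
```

```text
t: 58.52
tcp_pos: [0.4851, 0.3572, 0.2342]
tool_rot: [[0.011, -0.037, 0.999], [0.007, 0.999, 0.037], [-1.0, 0.006, 0.011]]
contact_force: [-0.3, -0.4, -2.5]
width: 0.0446
t 58.52 tcp [485.1 357.2 234.2] w 44.6 F [-0.3 -0.4 -2.5] | turn [-0.003  0.011 -0.006] shift now [50.1  0.8 -3.2] after turn [50.2  1.1 -2.6]
```

View pics/w29.png

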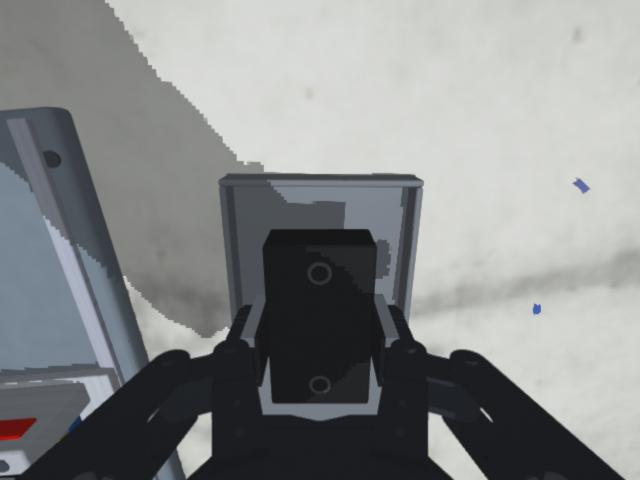

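Centred in the tray. Lower and release with a limited opening.

```bash
python3 -m handwheel '15 1 -3 -0.003 0.011 -0.006; 0 0 0 0 0 0; 15 0 0 0 0 0; 0 0 0 0 0 0; 12 0 0 0 0 0; 0 0 0 0 0 0;0 0 0 0 0 0'
python3 - <<'E'
from h import *
delta(.4825,.3582,.184,2.3)
E
```

```text
t: 59.45
tcp_pos: [0.4822, 0.3584, 0.1905]
tool_rot: [[0.0, -0.04, 0.999], [0.0, 0.999, 0.04], [-1.0, 0.0, 0.0]]
contact_force: [0.2, 1.1, -1.3]
width: 0.0447
t 59.45 tcp [482.2 358.4 190.5] w 44.7 F [ 0.2  1.1 -1.3] | turn [ 0.  0. -0.] shift now [ 6.5 -0.2  0.3] after turn [ 6.5 -0.2  0.3]
```

```bash
python3 -m handwheel '6 0 0 0 0 0; 0 0 0 0 0 0;0 0 0 0 0 0'; python3 -m handwheel '0 0 0 0 0 0; 0 0 0 0 0 0; 0 0 0 0 0 0; 0 0 0 0 0 0' 0.3; python3 -c "
from h import *
delta(.4825,.3582,.184,2.3)";  python3 -m handwheel '-30 0 0 0 0 0; -50 0 0 0 0 0; -50 0 0 0 0 0; -25 0 0 0 0 0; 0 -60 0 0 0 0; 0 0 0 0 0 0; 0 0 0 0 0 0'
python3 - <<'E'
from h import *
delta(.5683,-.0755,.34,-4.2)
snap('wrist','w30.png')
E
```

```text
t: 59.82
tcp_pos: [0.4824, 0.3585, 0.1846]
tool_rot: [[0.001, -0.04, 0.999], [0.001, 0.999, 0.04], [-1.0, 0.001, 0.001]]
contact_force: [-0.5, 0.3, -1.9]
width: 0.0444
t: 60.32
tcp_pos: [0.483, 0.3589, 0.1861]
tool_rot: [[0.003, -0.04, 0.999], [0.003, 0.999, 0.04], [-1.0, 0.003, 0.004]]
contact_force: [0.6, 0.6, 0.3]
width: 0.0599
t 60.33 tcp [483.  358.9 186.1] w 59.9 F [0.6 0.6 0.3] | turn [ 0.     0.004 -0.003] shift now [ 2.1 -0.7 -0.5] after turn [ 2.1 -0.7 -0.5]
t: 61.2
tcp_pos: [0.4849, 0.2975, 0.3463]
tool_rot: [[0.004, -0.041, 0.999], [0.003, 0.999, 0.041], [-1.0, 0.003, 0.005]]
contact_force: [-0.3, 0.5, 0.5]
width: 0.0596
t 61.20 tcp [484.9 297.5 346.3] w 59.6 F [-0.3  0.5  0.5] | turn [ 0.115  0.004 -0.003] shift now [   5.6 -376.1   67.9] after turn [   6.3 -365.8  110.5]
```

View pics/w30.png

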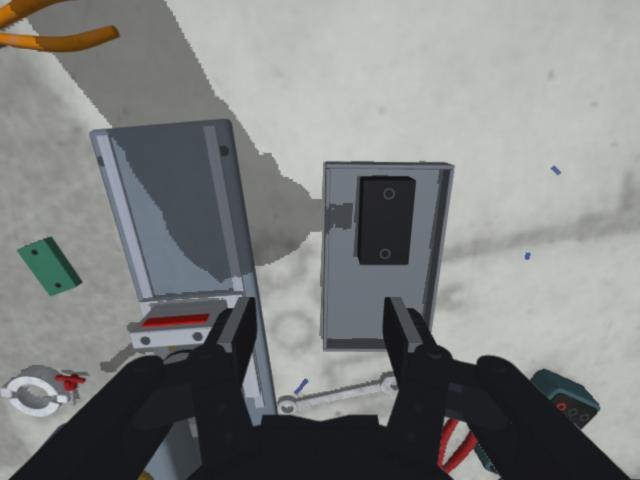

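```bash
python3 -m handwheel '0 -60 0 0 0 0; 0 -60 0 0 0 0; 0 -60 0 0 0 0; 0 -60 0 0 0 0; 0 -60 0 0.06 0 0; 0 -50 20 0.055 0 0; 0 -15 45 0 0 0; 0 -5 35 0 0 0; 0 0 0 0 0 0; 0 0 0 0 0 0' 0;  python3 - <<'E'
from h import *
cal=vision.get_calibration('wrist');im=snap('wrist','w31.png')
M=masks(im)
for k,z in (('blue',.012),('green',.016)):
  for c in blobs(M[k],800,20000): print(k,c[:,0].mean(0),rect('w',c,z,cal))
delta(.5683,-.0755,.2,-4.2)
E
```

```text
t: 62.5
tcp_pos: [0.6019, -0.0816, 0.3408]
tool_rot: [[0.0, 0.065, 0.998], [0.003, 0.998, -0.065], [-1.0, 0.003, -0.0]]
contact_force: [-0.1, 0.5, -0.6]
width: 0.0853
blue [278.23667377 402.59914712] (802.6, -138.4, 147.4, 80.9, -87.0)
blue [604.11956522 240.07065217] (641.7, 185.8, 89.0, 9.9, 6.9)
blue [324.17343173 184.65313653] (571.1, -74.0, 78.8, 45.1, -3.8)
green [122.36470588 196.35686275] (569.6, -252.7, 77.9, 51.1, 16.3)
green [441.90909091 151.58522727] (548.1, 28.1, 52.9, 31.1, 23.1)
t 62.55 tcp [601.7 -81.5 340.8] w 85.7 F [-0.8 -1.  -0. ] | turn [ 0.009  0.    -0.003] shift now [140.8   3.4 -33.8] after turn [140.8   3.6 -33.8]
```

View pics/w31.png

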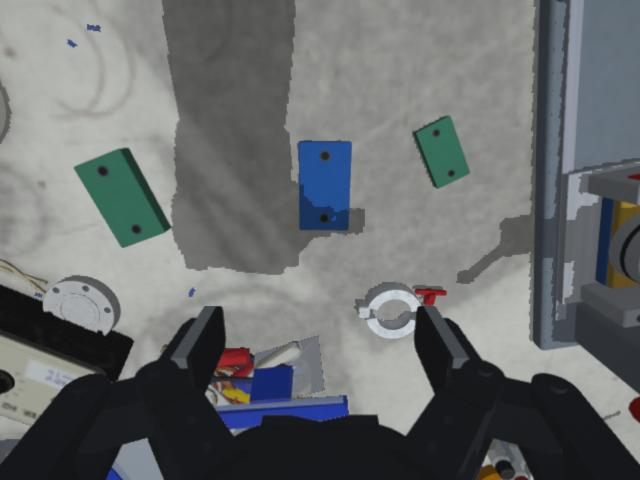

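```bash
python3 -m handwheel '20 6 -32 0.006 0 -0.003; 0 0 0 0 0 0; 40 0 -1 0 0 0; 0 0 0 0 0 0; 40 0 -1 0 0 0; 0 0 0 0 0 0; 0 0 0 0 0 0';  python3 - <<'E'
from h import *
delta(.570,-.0743,.1755,-4)
E
```

```text
t: 63.42
tcp_pos: [0.5684, -0.0704, 0.2485]
tool_rot: [[0.012, 0.066, 0.998], [-0.001, 0.998, -0.066], [-1.0, -0.0, 0.012]]
contact_force: [-0.4, 0.6, -0.9]
width: 0.0854
t 63.42 tcp [568.4 -70.4 248.5] w 85.4 F [-0.4  0.6 -0.9] | turn [0.003 0.012 0.   ] shift now [73.  -3.7  1. ] after turn [73.  -3.7  1.9]
```

```bash
python3 -m handwheel '20 -3.7 1 0.003 0.012 0; 0 0 0 0 0 0; 20 0 -1 0 0 0; 0 0 0 0 0 0; 15 0 -1 0 0 0; 0 0 0 0 0 0; 0 0 0 0 0 0';  python3 - <<'E'
from h import *
delta(.570,-.0743,.1755,-4)
E
```

```text
t: 64.3
tcp_pos: [0.5701, -0.075, 0.1967]
tool_rot: [[0.007, 0.07, 0.998], [-0.001, 0.998, -0.07], [-1.0, -0.001, 0.007]]
contact_force: [0.5, -0.5, -0.1]
width: 0.0853
t 64.30 tcp [570.1 -75.  196.7] w 85.3 F [ 0.5 -0.5 -0.1] | turn [-0.     0.007  0.001] shift now [21.2  0.7 -0.3] after turn [21.2  0.7 -0.1]
```

```bash
python3 -m handwheel '12 0.7 0 0 0.007 0; 0 0 0 0 0 0; 9 0 0 0 0 0; 0 0 0 0 0 0; 0 0 0 0 0 0';  python3 - <<'E'
from h import *
delta(.570,-.0743,.1755,-4)
E
```

```text
t: 64.92
tcp_pos: [0.5704, -0.0742, 0.1746]
tool_rot: [[0.0, 0.07, 0.998], [-0.001, 0.998, -0.07], [-1.0, -0.001, 0.0]]
contact_force: [-0.3, 0.0, -0.1]
width: 0.0853
t 64.92 tcp [570.4 -74.2 174.6] w 85.3 F [-0.3  0.  -0.1] | turn [-0.     0.     0.001] shift now [-0.9 -0.1 -0.4] after turn [-0.9 -0.1 -0.4]
```

```bash
python3 -m handwheel '0 0 0 0 0 0;0 0 0 0 0 0;0 0 0 0 0 0;0 0 0 0 0 0;0 0 0 0 0 0; -30 0 0 0 0 0; -55 0 0 0 0 0; -55 0 0 0 0 0; -25 0 0 0 0 0; 0 0 0 0 0 0; 0 0 0 0 0 0' 1 60;  python3 - <<'E'
from h import *
delta(.48,.36,.34,2.3)
E
python3 -m handwheel '0 0 -50 0 0 0; 0 20 -40 0 0 0; 0 60 0 -0.06 0 0; 0 60 0 -0.05 0 0; 0 60 0 0 0 0; 0 60 0 0 0 0; 0 60 0 0 0 0; 0 50 0 0 0 0; 0 0 0 0 0 0; 0 0 0 0 0 0';  python3 - <<'E'
from h import *
delta(.5745,.3618,.34,2.3)
snap('wrist','w32.png')
E
```

```text
t: 66.3
tcp_pos: [0.5694, -0.074, 0.3411]
tool_rot: [[-0.005, 0.07, 0.998], [-0.0, 0.998, -0.07], [-1.0, -0.001, -0.005]]
contact_force: [0.8, -0.1, -2.3]
width: 0.0443
t 66.30 tcp [569.4 -74.  341.1] w 44.3 F [ 0.8 -0.1 -2.3] | turn [-0.11  -0.005  0.   ] shift now [   1.5  426.7 -119.5] after turn [  1.1 437.2 -71.9]
t: 67.55
tcp_pos: [0.4699, 0.3112, 0.3194]
tool_rot: [[-0.033, -0.04, 0.999], [-0.009, 0.999, 0.04], [-0.999, -0.008, -0.033]]
contact_force: [0.5, 0.1, -1.1]
width: 0.0439
t 67.55 tcp [469.9 311.2 319.4] w 43.9 F [ 0.5  0.1 -1.1] | turn [ 0.    -0.033  0.008] shift now [-24.4  46.2 105.8] after turn [-20.6  46.4 106.6]
```

View pics/w32.png

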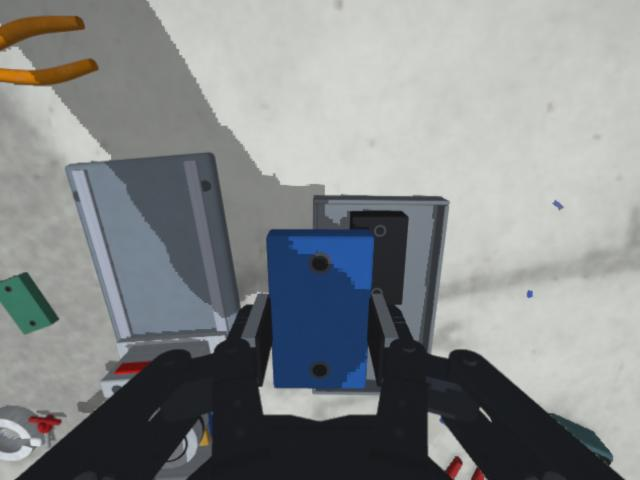

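```bash
python3 - <<'E'
from h import *
print(onz('wrist',313.5,198.5,.022),onz('wrist',448,200.5,.022))
E
python3 -m handwheel '0 46 0 0 -0.033 0.008; 0 0 40 0 0 0; 0 0 45 0 0 0; 0 0 20 0 0 0; 0 0 0 0 0 0; 0 0 0 0 0 0';  python3 - <<'E'
from h import *
delta(.5745,.3618,.181,2.3)
snap('wrist','w33.png')
E
```

```text
[0.43346944 0.30251356 0.022     ] [0.43072738 0.41166062 0.022     ]
t: 68.35
tcp_pos: [0.5767, 0.3533, 0.3171]
tool_rot: [[-0.003, -0.03, 1.0], [-0.002, 1.0, 0.03], [-1.0, -0.002, -0.003]]
contact_force: [-0.0, 0.2, -0.9]
width: 0.044
t 68.35 tcp [576.7 353.3 317.1] w 44.0 F [-0.   0.2 -0.9] | turn [-0.01  -0.003  0.002] shift now [136.1   8.9  -1.6] after turn [136.1   8.6  -1.9]
```

View pics/w33.png

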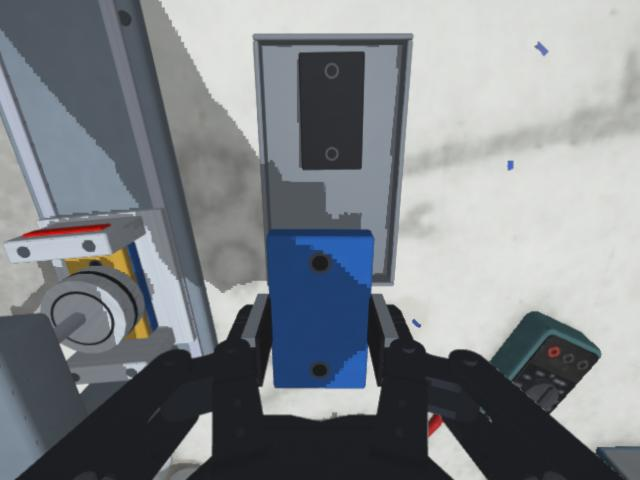

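```bash
python3 - <<'E'
from h import *
print([onz('wrist',u,v,.022)[:2].round(4) for u,v in ((254,36),(412,36),(394,285))])
E
python3 -m handwheel '40 9 -2 -0.01 0 0; 0 0 0 0 0 0; 40 0 0 0 0 0; 0 0 0 0 0 0; 0 0 0 0 0 0';  python3 - <<'E'
from h import *
delta(.5745,.3618,.181,2.3)
E
```

```text
[array([0.4359, 0.3034]), array([0.4328, 0.4126]), array([0.623 , 0.4196])]
t: 69.03
tcp_pos: [0.5726, 0.3617, 0.2444]
tool_rot: [[0.004, -0.041, 0.999], [0.001, 0.999, 0.041], [-1.0, 0.001, 0.004]]
contact_force: [0.7, -0.4, -2.3]
width: 0.0443
t 69.03 tcp [572.6 361.7 244.4] w 44.3 F [ 0.7 -0.4 -2.3] | turn [ 0.     0.004 -0.001] shift now [63.4 -0.1  1.7] after turn [63.4  0.   1.9]
```

```bash
python3 -m handwheel '20 1 1.5 0 0.004 0; 0 0 0 0 0 0; 20 0 0 0 0 0; 0 0 0 0 0 0; 12 0 0 0 0 0; 0 0 0 0 0 0';  python3 - <<'E'
from h import *
delta(.5750,.3625,.180,2.3)
E
```

```text
t: 69.78
tcp_pos: [0.5759, 0.3638, 0.1961]
tool_rot: [[0.006, -0.04, 0.999], [0.005, 0.999, 0.04], [-1.0, 0.005, 0.007]]
contact_force: [-0.5, 0.1, -2.3]
width: 0.044
t 69.78 tcp [575.9 363.8 196.1] w 44.0 F [-0.5  0.1 -2.3] | turn [ 0.     0.007 -0.005] shift now [16.  -1.4 -1.1] after turn [16.1 -1.3 -0.9]
```

```bash
python3 -m handwheel '9 -1 -1 0 0.007 -0.005; 0 0 0 0 0 0; 6 0 0 0 0 0; 0 0 0 0 0 0;0 0 0 0 0 0'; python3 -c "
from h import *
delta(.5750,.3625,.180,2.3)"; python3 -m handwheel '0 0 0 0 0 0; 0 0 0 0 0 0; 0 0 0 0 0 0; 0 0 0 0 0 0' 0.3; python3 -m handwheel '-30 0 0 0 0 0; -50 0 0 0 0 0; -50 0 0 0 0 0; -25 0 -40 0 0 0; 0 0 -50 0 0 0; 0 -20 0 0 0 0; 0 0 0 0 0 0; 0 0 0 0 0 0'
python3 - <<'E'
from h import *
delta(.5686,-.2537,.34,16.3)
snap('wrist','w34.png')
E
```

```text
t: 70.4
tcp_pos: [0.5753, 0.363, 0.1811]
tool_rot: [[0.0, -0.04, 0.999], [0.001, 0.999, 0.04], [-1.0, 0.001, 0.0]]
contact_force: [-0.7, -0.3, -1.0]
width: 0.0441
t 70.40 tcp [575.3 363.  181.1] w 44.1 F [-0.7 -0.3 -1. ] | turn [ 0.     0.    -0.001] shift now [ 1.1 -0.4 -0.3] after turn [ 1.1 -0.4 -0.3]
t: 70.9
tcp_pos: [0.5757, 0.3632, 0.1824]
tool_rot: [[0.002, -0.04, 0.999], [0.002, 0.999, 0.04], [-1.0, 0.002, 0.002]]
contact_force: [0.4, 0.5, 0.1]
width: 0.0599
t: 71.9
tcp_pos: [0.4851, 0.3385, 0.3421]
tool_rot: [[0.003, -0.039, 0.999], [0.003, 0.999, 0.039], [-1.0, 0.003, 0.003]]
contact_force: [-1.0, 0.1, -1.6]
width: 0.0596
t 71.90 tcp [485.1 338.5 342.1] w 59.6 F [-1.   0.1 -1.6] | turn [-0.245  0.003 -0.002] shift now [ 5.00e-01 -5.95e+02  6.02e+01] after turn [   2.1 -591.8  -86.1]
```

View pics/w34.png

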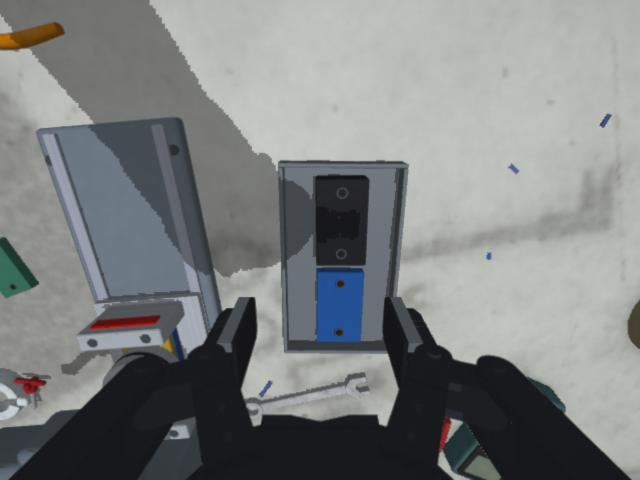

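```bash
python3 -m handwheel '0 -62 0 0 0 0; 0 -62 0 0 0 0; 0 -62 0 0 0 0; 0 -62 0 0 0 0; 0 -62 0 0 0 0; 0 -62 0 0 0 0; 0 -62 10 0 0 0; 0 -60 20 0 0 0; 0 -50 25 0 0 0; 0 0 25 -0.12 0 0; 0 0 0 -0.12 0 0; 0 0 0 0 0 0' 0;  python3 - <<'E'
from h import *
cal=vision.get_calibration('wrist');im=snap('wrist','w35.png')
M=masks(im)
for c in blobs(M['green'],800,20000): print(c[:,0].mean(0),rect('w',c,.016,cal))
delta(.569,-.2537,.2,16.3)
E
```

```text
t: 73.45
tcp_pos: [0.5967, -0.2126, 0.3329]
tool_rot: [[-0.001, -0.277, 0.961], [0.004, 0.961, 0.277], [-1.0, 0.004, 0.0]]
contact_force: [0.2, -1.2, -0.1]
width: 0.0854
[582.16574586 241.73480663] (548.3, 22.1, 54.8, 35.8, 22.8)
[277.21708185 179.03914591] (570.0, -256.6, 77.5, 44.6, 16.4)
t 73.50 tcp [ 596.6 -212.4  332.8] w 85.8 F [ 0.1  0.2 -0.7] | turn [-0.004  0.    -0.004] shift now [132.7 -32.5 -37.9] after turn [132.8 -31.9 -38. ]
```

View pics/w35.png

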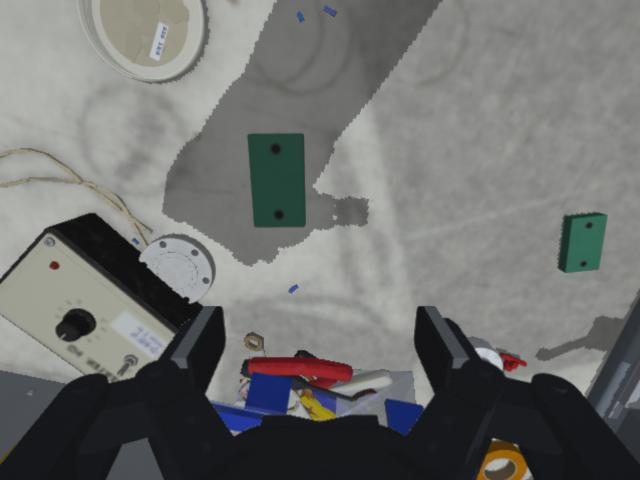

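```bash
python3 -m handwheel '10 -35 -38 -0.005 0 -0.004; 0 0 0 0 0 0; 40 0 -1 0 0 0; 0 0 0 0 0 0; 40 0 -1 0 0 0; 0 0 0 0 0 0; 0 0 0 0 0 0';  python3 - <<'E'
from h import *
delta(.5698,-.2562,.1765,16.4)
E
```

```text
t: 74.38
tcp_pos: [0.5706, -0.2561, 0.2481]
tool_rot: [[0.009, -0.276, 0.961], [-0.002, 0.961, 0.276], [-1.0, -0.004, 0.008]]
contact_force: [0.5, -0.3, 1.1]
width: 0.0853
t 74.38 tcp [ 570.6 -256.1  248.1] w 85.3 F [ 0.5 -0.3  1.1] | turn [-0.006  0.008  0.004] shift now [71.5  0.4 -1.3] after turn [71.6  0.1 -0.8]
```

```bash
python3 -m handwheel '20 0 -1 -0.006 0.008 0.004; 0 0 0 0 0 0; 20 0 -1 0 0 0; 0 0 0 0 0 0; 15 0 -1 0 0 0; 0 0 0 0 0 0; 0 0 0 0 0 0';  python3 - <<'E'
from h import *
delta(.5698,-.2562,.1765,16.4)
E
```

```text
t: 75.25
tcp_pos: [0.57, -0.2577, 0.1966]
tool_rot: [[0.007, -0.282, 0.959], [-0.004, 0.959, 0.282], [-1.0, -0.005, 0.005]]
contact_force: [-0.2, 0.1, -0.3]
width: 0.0852
t 75.25 tcp [ 570.  -257.7  196.6] w 85.2 F [-0.2  0.1 -0.3] | turn [-0.     0.005  0.005] shift now [20.1  1.6  0.1] after turn [20.1  1.5  0.2]
```

```bash
python3 -m handwheel '12 1.5 0 0 0.005 0.005; 0 0 0 0 0 0; 8 0 0 0 0 0; 0 0 0 0 0 0; 0 0 0 0 0 0';  python3 -m handwheel '0 0 0 0 0 0;0 0 0 0 0 0;0 0 0 0 0 0;0 0 0 0 0 0;0 0 0 0 0 0; -30 0 0 0 0 0; -55 0 0 0 0 0; -55 0 0 0 0 0; -35 0 0 0 0 0; 0 0 0 0 0 0; 0 0 0 0 0 0' 1 60;  python3 - <<'E'
from h import *
delta(.48,.36,.36,2.3)
snap('wrist','w36.png')
E
```

```text
t: 75.88
tcp_pos: [0.5698, -0.2562, 0.1756]
tool_rot: [[0.0, -0.282, 0.959], [-0.0, 0.959, 0.282], [-1.0, -0.0, 0.0]]
contact_force: [0.1, -0.3, 0.3]
width: 0.0849
t: 77.25
tcp_pos: [0.569, -0.2558, 0.3517]
tool_rot: [[-0.006, -0.282, 0.959], [0.003, 0.959, 0.282], [-1.0, 0.004, -0.005]]
contact_force: [-0.1, -0.7, -1.7]
width: 0.0441
t 77.25 tcp [ 569.  -255.8  351.7] w 44.1 F [-0.1 -0.7 -1.7] | turn [ 0.246 -0.005 -0.004] shift now [ -6.2 615.9  88.4] after turn [ -8.3 618.9 -64.2]
```

View pics/w36.png

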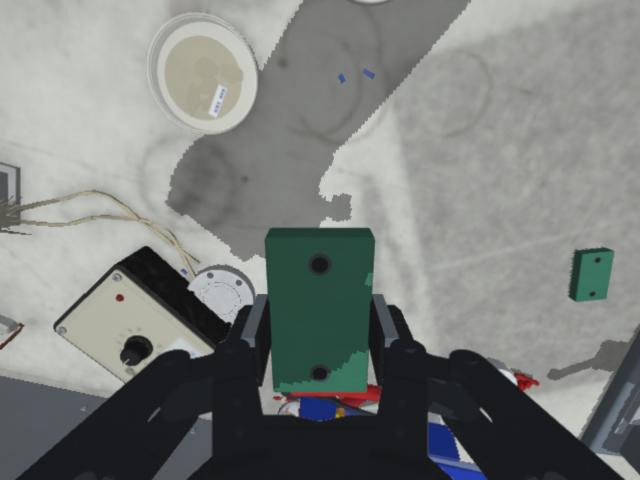

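```bash
python3 -m handwheel '0 20 -30 0.12 0 0; 0 20 -40 0.12 0 0; 0 60 0 0 0 0; 0 62 0 0 0 0; 0 62 0 0 0 0; 0 62 0 0 0 0; 0 62 0 0 0 0; 0 62 0 0 0 0; 0 62 0 0 0 0; 0 60 0 0 0 0; 0 0 0 0 0 0; 0 0 0 0 0 0'
python3 - <<'E'
from h import *
delta(.5750,.3630,.34,2.3)
snap('wrist','w37.png')
E
```

```text
t: 78.8
tcp_pos: [0.4669, 0.2685, 0.3318]
tool_rot: [[-0.037, -0.034, 0.999], [0.0, 0.999, 0.034], [-0.999, 0.002, -0.037]]
contact_force: [-0.6, 0.6, -1.9]
width: 0.0447
t 78.80 tcp [466.9 268.5 331.8] w 44.7 F [-0.6  0.6 -1.9] | turn [-0.006 -0.037 -0.002] shift now [-12.2  90.8 110.8] after turn [ -8.2  90.1 111.8]
```

View pics/w37.png

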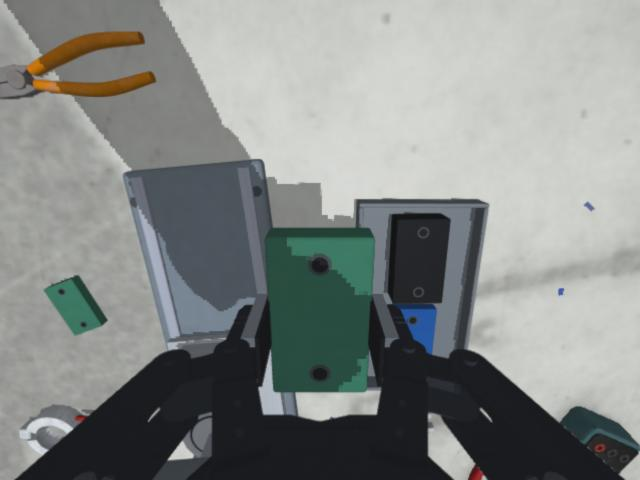

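```bash
python3 -m handwheel '0 55 0 -0.006 -0.037 0; 0 37 0 0 0 0; 0 0 40 0 0 0; 0 0 45 0 0 0; 0 0 20 0 0 0; 0 0 0 0 0 0; 0 0 0 0 0 0'
python3 - <<'E'
from h import *
delta(.5750,.3630,.194,2.3)
snap('wrist','w38.png')
E
```

```text
t: 79.72
tcp_pos: [0.574, 0.3553, 0.3289]
tool_rot: [[-0.003, -0.025, 1.0], [-0.002, 1.0, 0.025], [-1.0, -0.002, -0.003]]
contact_force: [-0.4, -0.3, -1.7]
width: 0.0444
t 79.72 tcp [574.  355.3 328.9] w 44.4 F [-0.4 -0.3 -1.7] | turn [-0.016 -0.003  0.002] shift now [134.9   7.9   1.7] after turn [134.9   7.7   1.4]
```

View pics/w38.png

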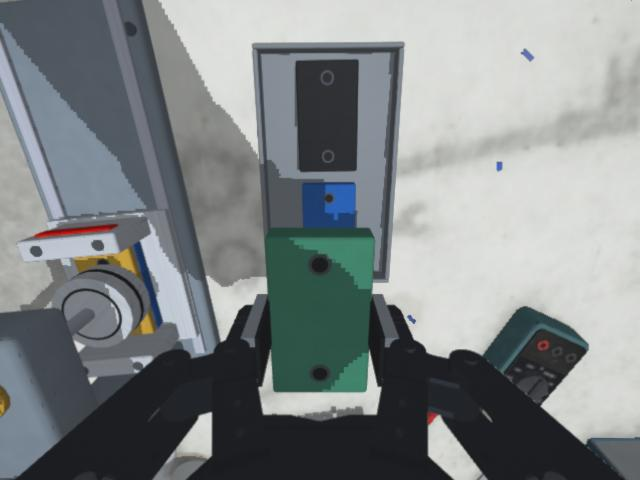

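```bash
python3 -m handwheel '30 8 1.5 -0.016 0 0; 0 0 0 0 0 0; 40 0 0 0 0 0; 0 0 0 0 0 0; 25 0 0 0 0 0; 0 0 0 0 0 0; 0 0 0 0 0 0'
python3 - <<'E'
from h import *
delta(.5750,.3630,.194,2.3)
E
```

```text
t: 80.65
tcp_pos: [0.5735, 0.3632, 0.246]
tool_rot: [[0.008, -0.041, 0.999], [0.005, 0.999, 0.041], [-1.0, 0.005, 0.008]]
contact_force: [-0.2, 0.6, -1.5]
width: 0.0447
t 80.65 tcp [573.5 363.2 246. ] w 44.7 F [-0.2  0.6 -1.5] | turn [ 0.001  0.008 -0.005] shift now [52.  -0.5  1.1] after turn [52.  -0.3  1.5]
```

```bash
python3 -m handwheel '20 0 1 0 0.008 -0.005; 0 0 0 0 0 0; 15 0 0 0 0 0; 0 0 0 0 0 0; 12 0 0 0 0 0; 0 0 0 0 0 0; 0 0 0 0 0 0'
python3 - <<'E'
from h import *
delta(.5750,.3630,.194,2.3)
E
```

```text
t: 81.53
tcp_pos: [0.5753, 0.3637, 0.1982]
tool_rot: [[0.002, -0.041, 0.999], [0.001, 0.999, 0.041], [-1.0, 0.001, 0.002]]
contact_force: [-0.1, -0.2, -2.0]
width: 0.0441
t 81.53 tcp [575.3 363.7 198.2] w 44.1 F [-0.1 -0.2 -2. ] | turn [ 0.001  0.002 -0.001] shift now [ 4.2 -0.7 -0.3] after turn [ 4.2 -0.7 -0.3]
```

```bash
python3 -m handwheel '4 0 0 0 0 0; 0 0 0 0 0 0; 0 0 0 0 0 0'; python3 -m handwheel '0 0 0 0 0 0; 0 0 0 0 0 0; 0 0 0 0 0 0; 0 0 0 0 0 0' 0.3; python3 -m handwheel '-30 0 0 0 0 0; -50 0 0 0 0 0; -50 0 0 0 0 0; -25 0 -40 0 0 0; 0 0 -50 0 0 0; 0 -20 -40 0 0 0; 0 0 -40 0 0 0; 0 0 0 0 0 0; 0 0 0 0 0 0'
python3 - <<'E'
from h import *
delta(.5750,.3630,.194,2.3)
snap('wrist','w39.png');snap('top','t39.png')
im=snap('scene');cv2.imwrite('pics/c39.png',cv2.resize(im[150:300,180:380][:,:,::-1],None,fx=4,fy=4,interpolation=cv2.INTER_CUBIC))
E
```

```text
t: 81.9
tcp_pos: [0.5755, 0.3638, 0.1946]
tool_rot: [[0.002, -0.041, 0.999], [0.001, 0.999, 0.041], [-1.0, 0.001, 0.003]]
contact_force: [-0.0, 0.6, -2.7]
width: 0.0443
t: 82.4
tcp_pos: [0.5759, 0.3641, 0.196]
tool_rot: [[0.005, -0.041, 0.999], [0.003, 0.999, 0.041], [-1.0, 0.002, 0.005]]
contact_force: [-0.1, -0.5, 1.0]
width: 0.0597
t: 83.52
tcp_pos: [0.4021, 0.3359, 0.3557]
tool_rot: [[0.007, -0.041, 0.999], [0.005, 0.999, 0.041], [-1.0, 0.005, 0.007]]
contact_force: [0.6, 0.2, 0.6]
width: 0.0601
t 83.53 tcp [402.1 335.9 355.7] w 60.1 F [0.6 0.2 0.6] | turn [ 0.     0.007 -0.005] shift now [163.   19.3 172.7] after turn [161.7  20.2 173.8]
```

View pics/w39.png

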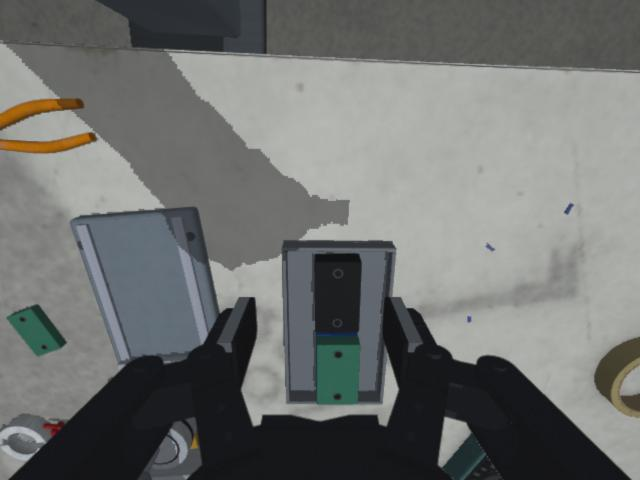

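View pics/c39.png

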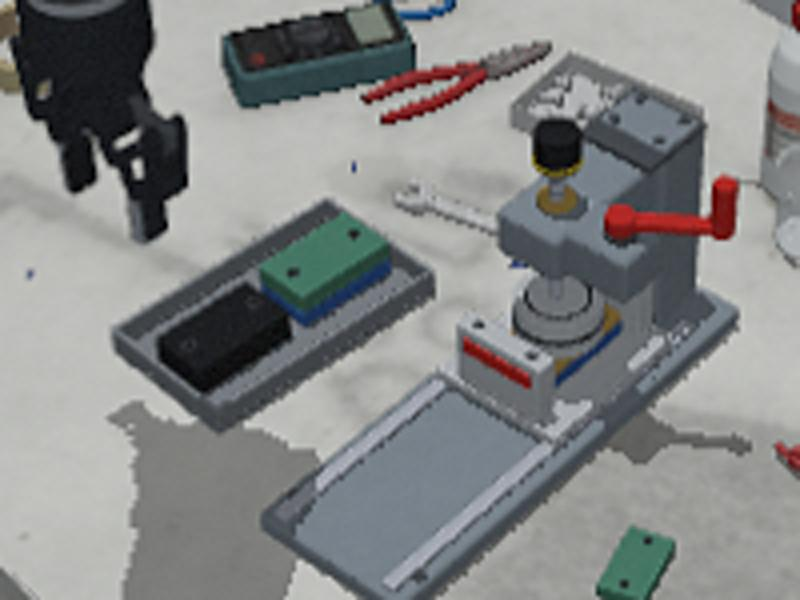

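View pics/t39.png

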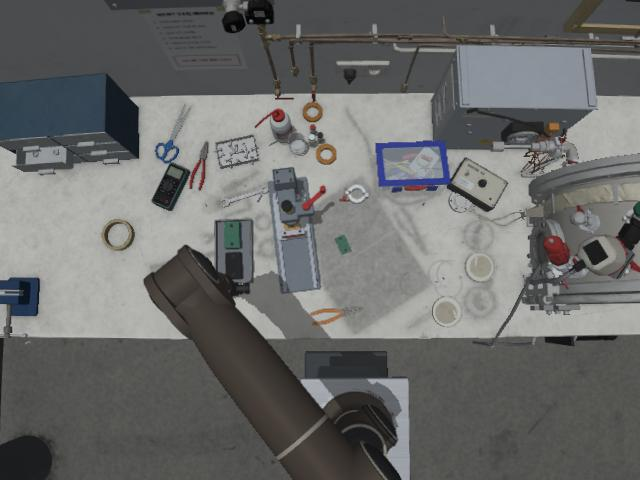

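```bash
python3 -c "
from h import *
s=sense();print(s['t'],s['contact_force'],np.abs(s['qvel']).max())
print(manip.close_job())"
```

```text
83.675 [ 0.53426285 -1.04242521  0.24801135] 0.0071013469282323735
the job is handed in; nothing more can be done
None
```

I finished the task and handed it in at t ≈ 84 s. No verdict was reported.

**What I did**
- **Stack:** The puck has a black band, so it is puck_thick (28 mm). I stacked a blue 12 mm plate and the brass 8 mm plate in the nest with the puck on top, for a total of 48 mm.
- **Drawer:** I pushed it home until it hit its stop, with about 20 N felt at the end.
- **Probe:** I lowered it until it touched the puck. The wrist force rose to about 8 N and the knob stopped moving.
- **Lever:** I swung it over to its stop.
- **Unused plates:** The black 24, the second blue 12 and the large green 16 are in the kit tray, with the green stacked on the blue. The tray had been knocked a few centimetres during the run, so I measured its position again first.

**Last checks**
- **Puck position:** It was about 1.5 mm from the nest centre before the drawer was pushed.
- **Drawer position:** The front rail measured about 50–51 mm from the probe axis, where 51 mm is expected when home.
- **Lever angle:** From the top view it turned about 67°, which puts it near 1.2 rad.
- **Final pictures:** The probe rests on the puck, all three spare plates are inside the tray, and the dishes, clamp and small green decoy look unmoved.

**Not checked or disagreeing**
- I never measured the puck's level directly. It follows from the plate and puck thicknesses and the release height.
- The top and wrist cameras put the tray about 5 mm apart. I used the wrist reading, and the plates fit.

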